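# Find the padlock in the lidded parts tubs

## Task

The customer's brass padlock is in one of the three identical lidded tubs. Lift the lids one after another until you find it, lay it gently, flat, in the open tray, and leave all three lids shut, with the other two tubs' contents inside where they were.

Things in the scene. Friction and masses are not known exactly. Their poses are not given: they have to be found in the camera images.
- tray: shallow aluminium tray with a dark rubber mat, fixed to the bench, 112 x 150 x 14 mm, walls 3 mm, inner floor 3 mm above the bench; origin at the centre of its underside, its own x along the 112 mm side, y along the 150 mm side, z up
- tub_1: one of three identical grey steel parts tubs, fixed to the bench: outside 104 x 150 x 48 mm, walls and floor 3 mm, open inside (98 x 144 mm, inner floor 3 mm above the bench); origin at the centre of its underside; own x along the 104 mm side from the lid's tab towards its hinge, y along the 150 mm side, z up
- lid_1 (a joint): hinged steel lid of tub_1, rad: 0 shut (flat on the rim, top face 51 mm above the bench), grows as it is lifted, 1.85 is its stop just past upright. The lid (107 x 153 x 3 mm, 0.3 kg) turns about tub_1's y axis. Its hinge is stiff: it stays where it is left above about 1.05 rad and sinks shut by itself when left below about 0.75 rad; moving it by hand takes 1 to 3 N at the free edge
- lid_1_tab (a point): grip point on lid_1's tab: a black rubber plate 8 mm thick, 56 mm wide (along y), rising 34 mm from the middle of the lid's free edge and slanting 35 degrees outward (away from the hinge) from the lid's normal. The point is at mid-thickness, 22 mm up the slant from the lid, 12 mm from the tab's end. Axes as the lid's: x from tab to hinge, y along the hinge, z out of its upper face
- lid_1_hinge (a point): middle of the hinge axis of lid_1, at the tub's rim 54 mm from its centre; axes turn with the lid: x away from the free edge, y along the hinge axis, z out of the lid's upper face
- tub_2: one of three identical grey steel parts tubs, fixed to the bench: outside 104 x 150 x 48 mm, walls and floor 3 mm, open inside (98 x 144 mm, inner floor 3 mm above the bench); origin at the centre of its underside; own x along the 104 mm side from the lid's tab towards its hinge, y along the 150 mm side, z up
- lid_2 (a joint): hinged steel lid of tub_2, rad: 0 shut (flat on the rim, top face 51 mm above the bench), grows as it is lifted, 1.85 is its stop just past upright. The lid (107 x 153 x 3 mm, 0.3 kg) turns about tub_2's y axis. Its hinge is stiff: it stays where it is left above about 1.05 rad and sinks shut by itself when left below about 0.75 rad; moving it by hand takes 1 to 3 N at the free edge
- lid_2_tab (a point): grip point on lid_2's tab: a black rubber plate 8 mm thick, 56 mm wide (along y), rising 34 mm from the middle of the lid's free edge and slanting 35 degrees outward (away from the hinge) from the lid's normal. The point is at mid-thickness, 22 mm up the slant from the lid, 12 mm from the tab's end. Axes as the lid's: x from tab to hinge, y along the hinge, z out of its upper face
- lid_2_hinge (a point): middle of the hinge axis of lid_2, at the tub's rim 54 mm from its centre; axes turn with the lid: x away from the free edge, y along the hinge axis, z out of the lid's upper face
- tub_3: one of three identical grey steel parts tubs, fixed to the bench: outside 104 x 150 x 48 mm, walls and floor 3 mm, open inside (98 x 144 mm, inner floor 3 mm above the bench); origin at the centre of its underside; own x along the 104 mm side from the lid's tab towards its hinge, y along the 150 mm side, z up
- lid_3 (a joint): hinged steel lid of tub_3, rad: 0 shut (flat on the rim, top face 51 mm above the bench), grows as it is lifted, 1.85 is its stop just past upright. The lid (107 x 153 x 3 mm, 0.3 kg) turns about tub_3's y axis. Its hinge is stiff: it stays where it is left above about 1.05 rad and sinks shut by itself when left below about 0.75 rad; moving it by hand takes 1 to 3 N at the free edge
- lid_3_tab (a point): grip point on lid_3's tab: a black rubber plate 8 mm thick, 56 mm wide (along y), rising 34 mm from the middle of the lid's free edge and slanting 35 degrees outward (away from the hinge) from the lid's normal. The point is at mid-thickness, 22 mm up the slant from the lid, 12 mm from the tab's end. Axes as the lid's: x from tab to hinge, y along the hinge, z out of its upper face
- lid_3_hinge (a point): middle of the hinge axis of lid_3, at the tub's rim 54 mm from its centre; axes turn with the lid: x away from the free edge, y along the hinge axis, z out of the lid's upper face
- part_1: one of three parts, one in each tub; which is which is not told, see or feel it: brass padlock 68 x 42 x 17 mm, lying flat, 0.12 to 0.24 kg (solid body x -33 to +3 mm, shackle to x +34 mm, y across the 42 mm), brass lock cylinder 35 mm wide, 30 mm tall, or tape roll 80 mm wide, 24 mm tall, 50 mm hole. Origin: centre of underside; z up; x within 0.4 rad of its tub's x as found
- part_2: one of three parts, one in each tub; which is which is not told, see or feel it: brass padlock 68 x 42 x 17 mm, lying flat, 0.12 to 0.24 kg (solid body x -33 to +3 mm, shackle to x +34 mm, y across the 42 mm), brass lock cylinder 35 mm wide, 30 mm tall, or tape roll 80 mm wide, 24 mm tall, 50 mm hole. Origin: centre of underside; z up; x within 0.4 rad of its tub's x as found
- part_3: one of three parts, one in each tub; which is which is not told, see or feel it: brass padlock 68 x 42 x 17 mm, lying flat, 0.12 to 0.24 kg (solid body x -33 to +3 mm, shackle to x +34 mm, y across the 42 mm), brass lock cylinder 35 mm wide, 30 mm tall, or tape roll 80 mm wide, 24 mm tall, 50 mm hole. Origin: centre of underside; z up; x within 0.4 rad of its tub's x as found

How it is judged:
By the outcome, as a careful person would: the job done as asked, in the order asked, and still so for the second after the job is handed in, with the robot touching nothing.
It also fails if it takes over 72 s, if anything falls off the work surface, if the arm or the gripper's body presses on something with over 40 N, if the wrist force passes 120 N, or if a joint passes its speed limit or range.

## Robot

A 6-joint arm with a two-finger parallel gripper is mounted at the origin on a cart in front of the work surface, level with it; the furniture and walls round the work are solid. World frame = base frame: x ahead of the robot, y to its left, z up, the work surface at z = 0. Lengths are in m, angles in rad, forces in N, time in s.
With the tool pointing down it reaches from about 0.35 to 0.775 m from the base axis. Payload 7.3 kg.
Tool frame: the origin (TCP) lies midway between the tips of the shut fingers; the grasp point (between the pads) lies 19 mm behind it; z points along the fingers, y is the direction in which the jaws open and shut (so a half turn about z gives the same grasp; the last joint's range is limited). The gripper opens to 92 mm and grips with 3 to 60 N. Pads are 19 mm wide; open, the fingers measure 130 mm over their backs; the gripper's body (75 mm by 190 mm) begins 47 mm behind the grasp point.
Start: joints at [-1.432, 0.342, 1.524, -0, 1.275, -0.146], TCP at [0.148, -0.504, 0.227] pointing down, gripper open.
Joint ranges: [-2.53, 2.53], [-0.77, 2.02], [0.04, 2.7], [-1, 4.14], [0.28, 2.66], [-3.11, 3.11]. Speed limits (rad/s): [2.57, 2.57, 3.14, 3.14, 3.14, 3.14].

## Interface

Orientations are given as [roll, pitch, yaw] about the fixed x, y, z axes, in that order (R = Rz(yaw) Ry(pitch) Rx(roll)).
In Python, from cell import status, eyes, job gives the robot as it stands.
- The arm moves only by the tool jog_arm, never from a script. Its argument "series" is a list of rows, each a list of 3 entries, a list of its own where there are three numbers: the gripper command: -1 is shut, 1 is fully open, values between are in proportion, then the shift along the tool's x, y, z in m, then the turn, a rotation vector about the tool's x, y, z in rad. In form: [[grip, [x, y, z], [ax, ay, az]], ...]. A call has 1 to 12 rows; each row is the pose to reach, as a shift and turn from the pose commanded when the call began, along the tool's axes at that moment; what a row does not reach only later rows make up. A row lasts 1/12 s, in which the tool goes at most 41.7 mm and 7.16 degrees, less where a joint would pass 70% of its speed; a pose out of reach is approached as far as the arm can. A call with a gripper value outside its range is refused whole. The fingers move at their own pace and stop on an object; "squeeze" is the grip in N (left out, the last holds). Time passes only in rows, so rows that repeat a pose let the fingers close. It gives the time, the measured TCP pose, the force and the opening at its end, in the units of the state.
- status.observe(): the state, without advancing time (a new reading comes with each control period).
- eyes.read_camera(name): name is "scene" or "top" or "wrist"; returns a dict with "img" (480x640x3 uint8, red, green, blue), "range_z" (480x640 float32, m along the optical axis (not along the pixel's ray), 0 where there is no reading), "camera_matrix" (3x3 intrinsics, pixels), "k1" (the pictures are not rectified: a ray, as slopes to the right and down, at radius r is drawn at 1 + k1 r^2 times it, then the intrinsics apply), "T" (4x4, takes a point from camera to world coordinates); the wrist camera has in their place "tool_from_camera" (4x4, takes a point from camera to tool coordinates, whose origin is the TCP and whose axes are the flange's). Camera axes: x right, y down, z forward; pixel columns grow to the right and rows downward; lengths in m; the calibration is good to about 2 mm. A picture is of the moment at which its call begins: read the wrist's pose just before it.
- job.hand_in(): hands the job in, once; it reports no verdict.
The state is a dict: "time": time; "qpos": joint angles; "qvel": joint speeds; "joint_efforts": joint torques, N m; "tool_pos": TCP position; "tool_rot": TCP orientation; "contact_force": force on the tool from outside, world axes, zero at the start; "torque": the same for the moment, N m; "opening": finger opening in m.
Only numpy, scipy, OpenCV 4.12 (cv2) and the standard library are available. Lean on these libraries where they do the work, as an engineer would, in place of code of your own. Each camera call takes 0.05 s, during which the arm holds its last target.

## Working session

There is one attempt and no reset: what is moved stays moved. The work goes in short steps, Python scripts to look and compute and a tool call to move; the robot and the scene stay as the last step left them, time stands still between calls to the robot, and variables do not carry over. Pictures are saved under pics/ and viewed, and the job is handed in when it is done.

Besides the shell and the picture viewer there is one more tool, called after "Emit:" as name(argument=value, ...) on one line, values as JSON. jog_arm: Moves the arm, as the interface text tells. Its arguments: {"type":"object","properties":{"series":{"type":"array","items":{"type":"array"}},"squeeze":{"type":"number"}},"required":["series"]}

```bash
mkdir -p pics; ls; python3 - <<'E'
from cell import status, eyes, job
import cv2,numpy as np
print(status.observe())
for n in ["scene","top","wrist"]:
    c=eyes.read_camera(n)
    cv2.imwrite(f"pics/{n}0.png",c["img"][:,:,::-1])
    print(n,c["camera_matrix"],c["k1"],c.get("T"),c.get("tool_from_camera"))
    np.savez(f"{n}0.npz",**{k:v for k,v in c.items()})
E
```

```text
pics
{'time': 0.0, 'qpos': array([-1.43198077e+00,  3.42748651e-01,  1.52500612e+00, -4.00200992e-05,
        1.27538554e+00, -1.46001133e-01]), 'qvel': array([ 2.23479993e-04,  2.83875516e-04,  2.31995300e-04, -2.21163572e-05,
       -3.06010576e-03, -3.84621711e-04]), 'joint_efforts': array([ 1.32117730e-03, -4.31239271e+01, -2.44222820e+01,  7.18768453e-02,
        5.58445835e-02, -1.37068182e-04]), 'tool_pos': array([ 0.14746833, -0.50344635,  0.22603531]), 'tool_rot': array([-3.14005589e+00, -1.87296387e-04,  2.84828225e-01]), 'contact_force': array([-0.07107059,  0.13029383,  0.30619431]), 'torque': array([ 0.05451689, -0.00498701, -0.00076252]), 'opening': 0.09199029205643404}
scene [[466.24175081   0.         318.82873239]
 [  0.         466.24175081 235.50435338]
 [  0.           0.           1.        ]] -0.0889882367629744 [[-0.64784184 -0.50676309  0.56876368 -0.13843753]
 [-0.76162957  0.41630647 -0.49659774  0.56194291]
 [ 0.01487741 -0.75490403 -0.65566651  0.80374414]
 [ 0.          0.          0.          1.        ]] None
top [[624.23905409   0.         321.30124613]
 [  0.         624.23905409 245.59987607]
 [  0.           0.           1.        ]] -0.11102850088908811 [[ 0.0135183  -0.99831546  0.05642251  0.39775952]
 [-0.99966527 -0.01473834 -0.02126353  0.01487599]
 [ 0.02205929 -0.05611618 -0.99818053  1.54007473]
 [ 0.          0.          0.          1.        ]] None
wrist [[386.53186387   0.         324.12778094]
 [  0.         386.53186387 243.77051158]
 [  0.           0.           1.        ]] -0.028283008283445907 None [[ 1.07568357e-04 -9.55796284e-01 -2.94029677e-01  8.03170999e-02]
 [ 9.99999846e-01 -5.73172564e-05  5.52161819e-04  4.59958890e-04]
 [-5.44607190e-04 -2.94029691e-01  9.55796131e-01 -1.57861058e-01]
 [ 0.00000000e+00  0.00000000e+00  0.00000000e+00  1.00000000e+00]]
```

View pics/scene0.png

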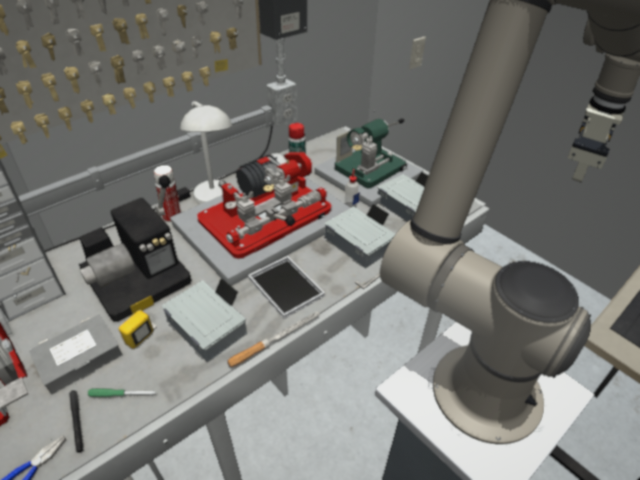

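View pics/top0.png

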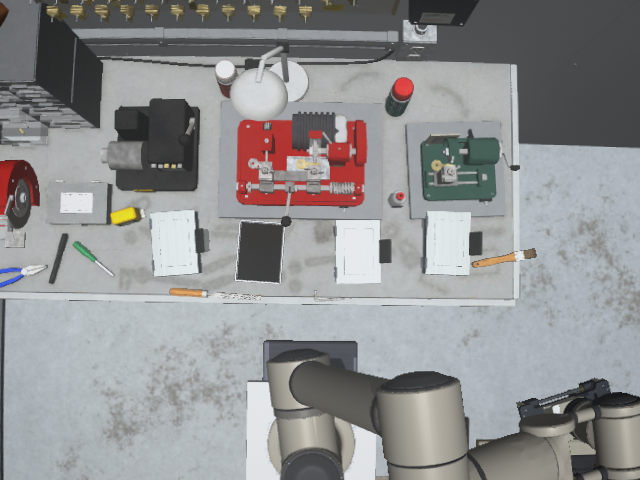

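The scene and top views show three grey lids at top pixels of about (176,242), (358,251) and (447,242). Each has a black tab on its right (-y) side, and the tray is at (260,251). Next I'll measure them.

```bash
cat > h.py <<'E'
import numpy as np,cv2
from scipy.spatial.transform import Rotation as R
def rays(c,uv,T=None):
    K=c["camera_matrix"];k1=float(c["k1"])
    uv=np.asarray(uv,float).reshape(-1,1,2)
    s=cv2.undistortPointsIter(uv,K,np.array([k1,0,0,0.]),None,None,(3,100,1e-12)).reshape(-1,2)
    T=c["T"] if T is None else T
    d=np.c_[s,np.ones(len(s))]
    return T[:3,3],d@T[:3,:3].T
def onplane(c,uv,z,T=None):
    o,d=rays(c,uv,T); return o+d*((z-o[2])/d[:,2])[:,None]
def proj(c,P,T=None):
    T=c["T"] if T is None else T
    p=(np.atleast_2d(P)-T[:3,3])@T[:3,:3]
    s=p[:,:2]/p[:,2:]; r2=(s**2).sum(1,keepdims=True)
    s=s*(1+float(c["k1"])*r2); K=c["camera_matrix"]
    return s*[K[0,0],K[1,1]]+[K[0,2],K[1,2]]
def tool(s):
    T=np.eye(4);T[:3,:3]=R.from_euler('xyz',s["tool_rot"]).as_matrix();T[:3,3]=s["tool_pos"];return T
def toR(rpy): return R.from_euler('xyz',rpy)
E
python3 - <<'E'
from h import *
c=dict(np.load("top0.npz",allow_pickle=True))
im=c["img"]; cv2.imwrite("pics/crop.png",cv2.resize(im[195:300,140:500,::-1],None,fx=2.2,fy=2.2,interpolation=cv2.INTER_CUBIC))
hsv=cv2.cvtColor(im,cv2.COLOR_RGB2HSV)
def rect(m,z,box):
    x0,y0,x1,y1=box
    mm=np.zeros_like(m);mm[y0:y1,x0:x1]=m[y0:y1,x0:x1]
    n,l,st,_=cv2.connectedComponentsWithStats(mm)
    k=1+np.argmax(st[1:,4]); cs,_=cv2.findContours((l==k).astype(np.uint8),0,1)
    p=max(cs,key=cv2.contourArea).reshape(-1,2)
    P=onplane(c,p,z)[:,:2]
    return cv2.minAreaRect((P*1000).astype(np.float32)),st[k]
print(im[242,176],im[215,176],im[251,260],im[242,203],im[284,215])
lid=(im.min(2)>195).astype(np.uint8)
dark=(im.max(2)<70).astype(np.uint8)
for i,b in enumerate([(140,200,212,285),(325,210,385,292),(415,200,472,285)]): print(i,rect(lid,.051,b))
print(rect(dark,.004,(230,222,288,285)))
for b in [(195,225,212,255),(378,235,395,268),(468,228,486,258)]: print(rect(dark,.07,b))
E
```

```text
[221 230 230] [223 231 231] [61 61 61] [65 67 67] [160 161 160]
0 (((484.3391418457031, 337.2777099609375), (152.49069213867188, 105.34059143066406), 5.217715263366699), array([ 150,  210,   48,   66, 2685], dtype=int32))
1 (((469.37921142578125, -104.8452377319336), (151.11746215820312, 105.43923950195312), 0.7355920076370239), array([ 336,  220,   45,   64, 2749], dtype=int32))
2 (((494.1358642578125, -322.9144592285156), (105.884521484375, 152.02340698242188), 89.2135238647461), array([ 426,  211,   45,   64, 2635], dtype=int32))
(((471.0887145996094, 127.73902893066406), (112.35974884033203, 148.40554809570312), 86.42753601074219), array([ 237,  222,   51,   60, 2318], dtype=int32))
(((490.0910339355469, 272.0159912109375), (57.016212463378906, 17.337526321411133), 5.270184516906738), array([195, 228,   9,  25, 169], dtype=int32))
(((470.2825622558594, -164.99180603027344), (52.23302459716797, 19.036855697631836), 0.46558427810668945), array([380, 240,   9,  23, 195], dtype=int32))
(((491.3641052246094, -383.29608154296875), (27.434186935424805, 52.09565353393555), 87.15653228759766), array([469, 233,  13,  22, 250], dtype=int32))
```

View pics/crop.png

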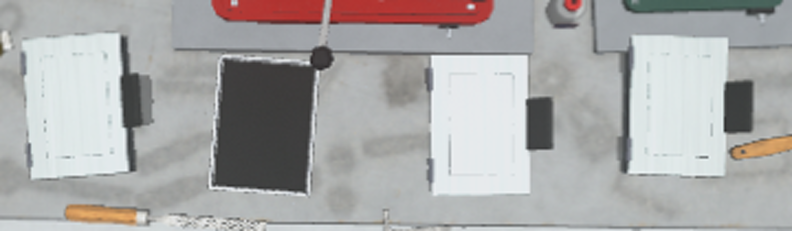

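```bash
python3 - <<'E'
from h import *
for n in ["top","scene"]:
    c=dict(np.load(n+"0.npz",allow_pickle=True))
    v,u=np.mgrid[0:480,0:640]
    o,d=rays(c,np.c_[u.ravel(),v.ravel()])
    rz=c["range_z"].ravel(); P=(o+d*rz[:,None])[rz>0]
    print(n)
    for x0 in np.arange(.36,.70,.04):
        row=[]
        for y0 in np.arange(-.5,.5,.05):
            k=(P[:,0]>=x0)&(P[:,0]<x0+.04)&(P[:,1]>=y0)&(P[:,1]<y0+.05)
            row.append(int(1000*np.percentile(P[k,2],97)) if k.sum()>3 else -1)
        print("%.2f"%x0,row)
E
```

```text
top
0.36 [7, 7, 7, 7, 7, 7, 48, 54, 56, 8, 7, 11, 17, 16, 16, 22, 24, 8, 7, 7]
0.40 [8, 8, 56, 57, 57, 7, 55, 59, 58, 7, 7, 13, 10, 14, 8, 56, 59, 58, 8, 10]
0.44 [18, 18, 82, 60, 58, 7, 83, 60, 59, 8, 8, 14, 10, 16, 7, 80, 59, 59, 8, 7]
0.48 [8, 7, 82, 59, 57, 7, 80, 59, 59, 8, 8, 16, 11, 13, 8, 82, 60, 59, 7, 7]
0.52 [7, 7, 59, 58, 58, 26, 53, 58, 58, 39, 37, 139, 37, 37, 36, 55, 59, 59, 64, 64]
0.56 [33, 47, 55, 55, 55, 96, 98, 55, 64, 62, 63, 116, 63, 61, 40, 43, 51, 8, 59, 56]
0.60 [32, 57, 71, 140, 139, 87, 96, 95, 98, 139, 143, 109, 142, 99, 40, 34, 37, 37, 37, 36]
0.64 [168, 171, 152, 159, 143, 32, 38, 157, 157, 161, 164, 117, 158, 130, 40, 239, 155, 154, 136, 137]
0.68 [32, 164, 165, 167, 162, 32, 37, 166, 165, 171, 173, 140, 148, 65, 40, 259, 157, 156, 139, 139]
scene
0.36 [2, -148, -1, -1, -923, -919, -921, 51, 51, 4, 2, 10, 12, 13, 12, 19, 21, 2, 1, 2]
0.40 [-472, -474, -1, -1, 53, -921, 52, 54, 54, 3, 2, 12, 5, 12, 2, 52, 53, 53, 1, 3]
0.44 [-1, -1, 55, 55, 53, 2, 79, 54, 53, 2, 2, 13, 5, 12, 2, 78, 54, 53, 2, 2]
0.48 [-921, -922, 79, 55, 53, 2, 77, 54, 54, 49, 2, 13, 5, 12, 1, 78, 54, 54, 2, 2]
0.52 [-919, -921, 54, 54, 54, 25, 50, 54, 53, 38, 33, 135, 32, 33, 32, 52, 54, 53, 57, 59]
0.56 [29, 47, 52, 53, 52, 77, 97, 51, 59, 58, 58, 107, 58, 57, 34, 47, 50, 1, 56, 56]
0.60 [29, 54, 65, 135, 130, 94, 98, 92, 93, 136, 139, 105, 143, 93, 33, 29, 31, 32, 32, 31]
0.64 [168, 166, 149, 157, 140, 28, 32, 154, 152, 159, 161, 150, 155, 60, 34, 246, 150, 150, 132, 132]
0.68 [-757, 160, 161, 163, 158, 28, 34, 163, 162, 167, 167, 141, 143, 59, 33, 255, 152, 151, 133, 133]
```

```bash
python3 - <<'E'
from h import *
c=dict(np.load("scene0.npz",allow_pickle=True)); im=c["img"]
cv2.imwrite("pics/sc.png",cv2.resize(im[170:370,150:450,::-1],None,fx=2.6,fy=2.6,interpolation=cv2.INTER_CUBIC))
# predicted corners
for n,(x,y,a) in dict(A=(.4843,.3373,95.2),B=(.4694,-.1048,90.7),C=(.4941,-.3229,89.2)).items():
    a=np.radians(a);X=np.array([np.cos(a),np.sin(a)]);Y=np.array([-X[1],X[0]])
    P=[np.r_[np.array([x,y])+sx*.0535*X+sy*.0765*Y,.051] for sx,sy in [(-1,-1),(1,-1),(1,1),(-1,1)]]
    uv=proj(c,P); print(n,uv.round(0).tolist())
    cv2.polylines(im,[uv.round().astype(np.int32)],1,(255,0,0),1)
cv2.imwrite("pics/sc.png",cv2.resize(im[160:370,150:450,::-1],None,fx=2.6,fy=2.6,interpolation=cv2.INTER_CUBIC))
E
```

```text
A [[201.0, 280.0], [160.0, 306.0], [202.0, 349.0], [245.0, 319.0]]
B [[354.0, 206.0], [324.0, 222.0], [367.0, 254.0], [397.0, 235.0]]
C [[402.0, 174.0], [377.0, 187.0], [418.0, 213.0], [443.0, 198.0]]
```

View pics/sc.png

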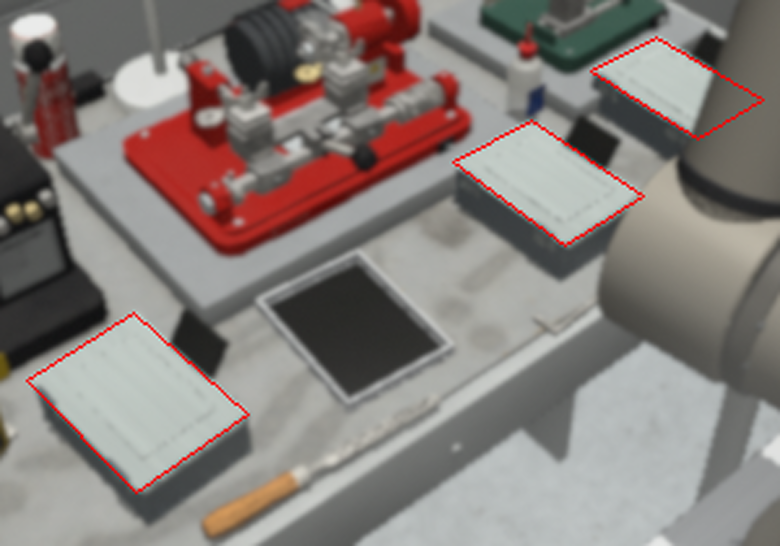

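```bash
cat >> h.py <<'E'
TUBS=dict(A=(.4843,.3373,95.2),B=(.4694,-.1048,90.7),C=(.4941,-.3229,89.2))
Z=np.array([0,0,1.])
def frame(n):
    x,y,a=TUBS[n];a=np.radians(a);X=np.array([np.cos(a),np.sin(a),0]);return np.array([x,y,0]),X,np.array([-X[1],X[0],0])
def orient(n,phi):   # tool z leaning: sin(phi) X - cos(phi) Z ; tool x=-Ytub
    o,X,Y=frame(n);z=np.sin(phi)*X-np.cos(phi)*Z;x=-Y
    return np.c_[x,np.cross(z,x),z]
def grip(n,th,back=0,up=.024,dphi=0):
    o,X,Y=frame(n);a=np.radians(35)
    lx,lz=-.107-up*np.sin(a),.003+up*np.cos(a)
    H=o+.054*X+.048*Z
    ex=np.cos(th)*X-np.sin(th)*Z; ez=np.sin(th)*X+np.cos(th)*Z
    Rm=orient(n,a-th+dphi)
    T=np.eye(4);T[:3,:3]=Rm;T[:3,3]=H+lx*ex+lz*ez+(.019-back)*Rm[:,2];return T
def pose(p,Rm):
    T=np.eye(4);T[:3,:3]=Rm;T[:3,3]=p;return T
def rel(T0,Ts):
    for T in Ts:
        D=np.linalg.inv(T0)@T
        print([round(float(v),4) for v in D[:3,3]],[round(float(v),3) for v in R.from_matrix(D[:3,:3]).as_rotvec()], T[:3,3].round(3))
E
python3 - <<'E'
from h import *
from cell import status
T0=tool(status.observe())
rel(T0,[grip("C",0,back=.07)])
E
```

```text
[0.3551, 0.0159, 0.1138] [0.605, 0.091, 0.289] [ 0.493 -0.419  0.112]
```

Emit:
jog_arm(series=[[-0.13, [0.19, 0.008, 0.04], [0.3, 0.045, 0.145]], [-0.13, [0.355, 0.016, 0.114], [0.605, 0.091, 0.289]], [-0.13, [0.355, 0.016, 0.114], [0.605, 0.091, 0.289]], [-0.13, [0.355, 0.016, 0.114], [0.605, 0.091, 0.289]], [-0.13, [0.355, 0.016, 0.114], [0.605, 0.091, 0.289]], [-0.13, [0.355, 0.016, 0.114], [0.605, 0.091, 0.289]], [-0.13, [0.355, 0.016, 0.114], [0.605, 0.091, 0.289]], [-0.13, [0.355, 0.016, 0.114], [0.605, 0.091, 0.289]], [-0.13, [0.355, 0.016, 0.114], [0.605, 0.091, 0.289]], [-0.13, [0.355, 0.016, 0.114], [0.605, 0.091, 0.289]], [-0.13, [0.355, 0.016, 0.114], [0.605, 0.091, 0.289]]], squeeze=30)

```text
time: 1.07
tool_pos: [0.4941, -0.4174, 0.1105]
tool_rot: [-2.529, 0.002, -0.01]
contact_force: [-0.9, 0.2, -0.6]
opening: 0.04
```

```bash
cat > look.py <<'E'
import sys
from h import *
from cell import status,eyes
for n in sys.argv[2:]:
    s=status.observe();c=eyes.read_camera(n);c=dict(c)
    if n=="wrist": c["T"]=tool(s)@c["tool_from_camera"]
    np.savez(f"{n}{sys.argv[1]}.npz",**c); cv2.imwrite(f"pics/{n}{sys.argv[1]}.png",c["img"][:,:,::-1])
print(s["time"],s["tool_pos"].round(4),s["tool_rot"].round(3),s["contact_force"].round(1),s["opening"],s["qpos"].round(2))
E
python3 look.py 1 wrist; python3 - <<'E'
from h import *
from cell import status
T0=tool(status.observe())
rel(T0,[grip("C",0,back=.07),grip("C",0)])
c=dict(np.load("wrist1.npz"))
im=c["img"]
o,X,Y=frame("C")
for sy in (-.0765,.0765): 
    print(proj(c,[o-.053*X+sy*Y+.051*Z]))
E
```

```text
1.0667 [ 0.4941 -0.4174  0.1105] [-2.529e+00  2.000e-03 -1.000e-02] [-0.9  0.2 -0.6] 0.03995797811181103 [-0.98  0.97  0.86  0.34  1.83  0.6 ]
[-0.0002, -0.0003, -0.0008] [0.0, 0.002, 0.001] [ 0.493 -0.419  0.112]
[-0.0, -0.0003, 0.0692] [0.0, 0.002, 0.001] [ 0.493 -0.379  0.055]
[[324.15294381 134.15027458]]
[[323.37890241 363.58864417]]
```

View pics/wrist1.png

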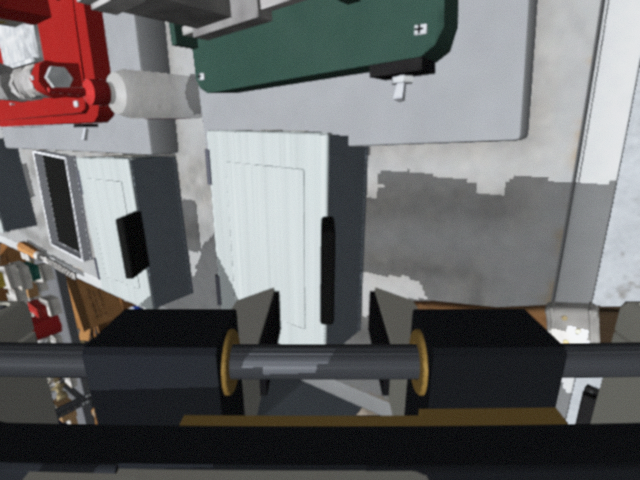

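The wrist view shows the tab end-on at columns 321-334, centred between the fingers (midline about 325). I'll advance and grip.

Emit:
jog_arm(series=[[-0.13, [0, 0, 0.03], [0, 0, 0]], [-0.13, [0, 0, 0.055], [0, 0, 0]], [-0.13, [0, 0, 0.069], [0, 0, 0]], [-1, [0, 0, 0.069], [0, 0, 0]], [-1, [0, 0, 0.069], [0, 0, 0]], [-1, [0, 0, 0.069], [0, 0, 0]], [-1, [0, 0, 0.069], [0, 0, 0]]], squeeze=30)

```text
time: 1.7
tool_pos: [0.4933, -0.3818, 0.0577]
tool_rot: [-2.535, -0.002, -0.015]
contact_force: [-0.3, -0.7, -0.5]
opening: 0.0178
```

```bash
python3 - <<'E'
from h import *
from cell import status
s=status.observe();T0=tool(s); print(s["opening"],s["contact_force"],s["torque"])
G=grip("C",0)
# relative to actual grip: rotate about hinge by th, starting at the measured tool
o,X,Y=frame("C");H=o+.054*X+.048*Z
Ts=[]
for th in np.linspace(0,1.25,13)[1:]:
    Q=R.from_rotvec(Y*th).as_matrix()
    T=np.eye(4);T[:3,:3]=Q@T0[:3,:3];T[:3,3]=H+Q@(T0[:3,3]-H);Ts.append(T)
rel(T0,Ts)
E
```

```text
0.017845122387972517 [-0.33859042 -0.71715413 -0.48969643] [-0.29630814  0.03046934  0.02181074]
[0.0, -0.008, -0.0087] [-0.104, -0.0, -0.0] [ 0.493 -0.38   0.069]
[0.0, -0.0168, -0.0165] [-0.208, -0.0, -0.0] [ 0.493 -0.377  0.081]
[0.0001, -0.0265, -0.0233] [-0.312, -0.0, -0.001] [ 0.493 -0.373  0.092]
[0.0001, -0.0367, -0.0291] [-0.417, -0.0, -0.001] [ 0.493 -0.368  0.103]
[0.0001, -0.0476, -0.0338] [-0.521, -0.0, -0.001] [ 0.494 -0.362  0.113]
[0.0001, -0.0588, -0.0374] [-0.625, -0.0, -0.001] [ 0.494 -0.355  0.122]
[0.0001, -0.0704, -0.0397] [-0.729, -0.0, -0.002] [ 0.494 -0.347  0.13 ]
[0.0001, -0.0821, -0.0409] [-0.833, -0.0, -0.002] [ 0.494 -0.338  0.138]
[0.0001, -0.0939, -0.0408] [-0.937, -0.0, -0.002] [ 0.494 -0.328  0.145]
[0.0001, -0.1056, -0.0395] [-1.042, -0.0, -0.002] [ 0.494 -0.318  0.15 ]
[0.0001, -0.1171, -0.037] [-1.146, -0.0, -0.003] [ 0.494 -0.307  0.155]
[0.0001, -0.1283, -0.0333] [-1.25, -0.0, -0.003] [ 0.494 -0.295  0.158]
```

Emit:
jog_arm(series=[[-1, [0, 0, 0], [0, 0, 0]], [-1, [0, 0, 0], [0, 0, 0]], [-1, [0, 0, 0], [0, 0, 0]]])

```text
time: 1.95
tool_pos: [0.4933, -0.3816, 0.0568]
tool_rot: [-2.535, -0.001, -0.015]
contact_force: [-0.1, -4.8, 2.7]
opening: 0.0076
```

```bash
cat > arc.py <<'E'
import sys
from h import *
from cell import status
n,a,b,k=sys.argv[1],float(sys.argv[2]),float(sys.argv[3]),int(sys.argv[4])
s=status.observe();T0=tool(s); print(s["opening"],s["contact_force"],s["torque"])
o,X,Y=frame(n);H=o+.054*X+.048*Z
Ts=[]
for th in np.linspace(a,b,k+1)[1:]-a:
    Q=R.from_rotvec(Y*th).as_matrix()
    T=np.eye(4);T[:3,:3]=Q@T0[:3,:3];T[:3,3]=H+Q@(T0[:3,3]-H);Ts.append(T)
rel(T0,Ts)
E
python3 arc.py C 0 1.25 12
```

```text
0.007599096761130057 [-0.05284631 -4.77586127  2.6538264 ] [-0.734918    0.15436695 -0.14767196]
[0.0, -0.0079, -0.0087] [-0.104, 0.0, -0.0] [ 0.493 -0.38   0.068]
[0.0, -0.0167, -0.0166] [-0.208, 0.0, -0.0] [ 0.493 -0.377  0.08 ]
[0.0, -0.0262, -0.0235] [-0.312, 0.0, -0.001] [ 0.493 -0.373  0.091]
[0.0, -0.0364, -0.0293] [-0.417, 0.0, -0.001] [ 0.494 -0.368  0.102]
[0.0001, -0.0472, -0.0341] [-0.521, 0.0, -0.001] [ 0.494 -0.362  0.112]
[0.0001, -0.0584, -0.0378] [-0.625, 0.0, -0.001] [ 0.494 -0.355  0.121]
[0.0001, -0.0699, -0.0402] [-0.729, 0.0, -0.001] [ 0.494 -0.347  0.13 ]
[0.0001, -0.0816, -0.0414] [-0.833, 0.0, -0.001] [ 0.494 -0.338  0.137]
[0.0001, -0.0934, -0.0415] [-0.937, 0.0, -0.002] [ 0.494 -0.329  0.144]
[0.0001, -0.1051, -0.0402] [-1.042, 0.0, -0.002] [ 0.494 -0.318  0.15 ]
[0.0001, -0.1166, -0.0378] [-1.146, 0.0, -0.002] [ 0.494 -0.307  0.154]
[0.0001, -0.1278, -0.0342] [-1.25, 0.0, -0.002] [ 0.495 -0.296  0.158]
```

Opening is 7.6 mm, so the tab is held. Lifting the lid.

Emit:
jog_arm(series=[[-1, [0, -0.0079, -0.0087], [-0.104, 0, 0]], [-1, [0, -0.0167, -0.0166], [-0.208, 0, 0]], [-1, [0, -0.0262, -0.0235], [-0.312, 0, 0]], [-1, [0, -0.0364, -0.0293], [-0.417, 0, 0]], [-1, [0, -0.0472, -0.0341], [-0.521, 0, 0]], [-1, [0, -0.0584, -0.0378], [-0.625, 0, 0]], [-1, [0, -0.0699, -0.0402], [-0.729, 0, 0]], [-1, [0, -0.0816, -0.0414], [-0.833, 0, 0]], [-1, [0, -0.0934, -0.0415], [-0.937, 0, 0]], [-1, [0, -0.1051, -0.0402], [-1.042, 0, 0]], [-1, [0, -0.1166, -0.0378], [-1.146, 0, 0]], [-1, [0, -0.1278, -0.0342], [-1.25, 0, 0]]])

```text
time: 2.95
tool_pos: [0.4947, -0.2949, 0.1583]
tool_rot: [2.497, -0.003, -0.013]
contact_force: [-2.2, -5.0, -14.8]
opening: 0.0082
```

```bash
python3 look.py 2 top scene;python3 - <<'E'
import cv2
a=cv2.imread("pics/top2.png")[170:310,380:560];b=cv2.imread("pics/scene2.png")[100:280,300:540]
cv2.imwrite("pics/t2.png",cv2.resize(a,None,fx=4,fy=4))
E
```

```text
3.0 [ 0.4948 -0.2927  0.1586] [ 2.488e+00 -2.000e-03 -1.200e-02] [-4.  -4.4 11.2] 0.008482428316822483 [-0.35  0.46  1.75 -0.84  0.88  1.78]
```

View pics/t2.png

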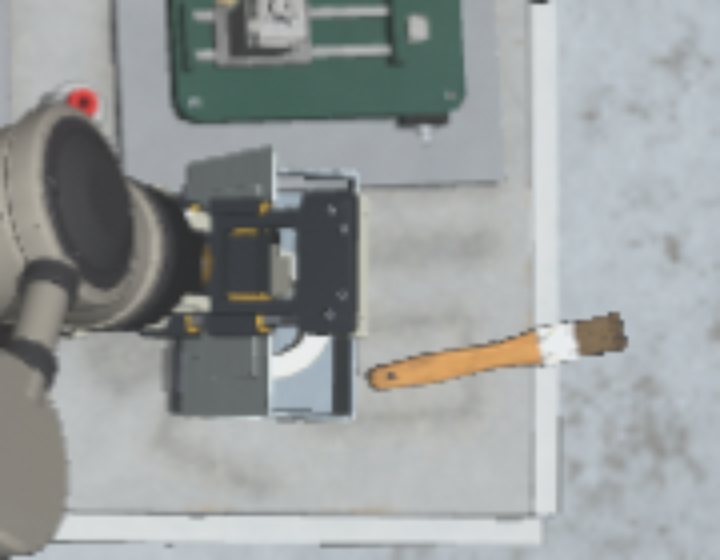

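The top crop shows a white arc of large radius inside tub C, around crop pixel (300,355). That's the tape roll, not the padlock. I'll shut this lid by reversing the arc.

```bash
python3 arc.py C 1.26 0 12; python3 arc.py C 1.26 -0.01 1
```

```text
0.008094630251736965 [-2.22626678 -7.41607902  2.63907224] [-1.46742949  0.31436139 -0.34476   ]
[-0.0, 0.0072, 0.0094] [0.105, 0.001, 0.0] [ 0.495 -0.305  0.155]
[-0.0001, 0.0135, 0.0195] [0.21, 0.001, 0.0] [ 0.494 -0.316  0.151]
[-0.0001, 0.0186, 0.0302] [0.315, 0.002, 0.0] [ 0.494 -0.326  0.145]
[-0.0002, 0.0225, 0.0414] [0.42, 0.002, 0.001] [ 0.494 -0.336  0.139]
[-0.0002, 0.0253, 0.053] [0.525, 0.003, 0.001] [ 0.494 -0.345  0.131]
[-0.0002, 0.0269, 0.0648] [0.63, 0.003, 0.001] [ 0.494 -0.354  0.123]
[-0.0002, 0.0272, 0.0766] [0.735, 0.004, 0.001] [ 0.494 -0.361  0.114]
[-0.0003, 0.0262, 0.0885] [0.84, 0.004, 0.001] [ 0.494 -0.367  0.104]
[-0.0003, 0.0241, 0.1001] [0.945, 0.005, 0.001] [ 0.494 -0.373  0.093]
[-0.0003, 0.0207, 0.1115] [1.05, 0.005, 0.001] [ 0.494 -0.377  0.082]
[-0.0003, 0.0161, 0.1225] [1.155, 0.006, 0.002] [ 0.493 -0.38   0.07 ]
[-0.0002, 0.0104, 0.1329] [1.26, 0.006, 0.002] [ 0.493 -0.382  0.059]
0.008094630251736965 [-2.22626678 -7.41607902  2.63907224] [-1.46742949  0.31436139 -0.34476   ]
[-0.0002, 0.0098, 0.1339] [1.27, 0.006, 0.002] [ 0.493 -0.382  0.057]
```

Emit:
jog_arm(series=[[-1, [0, 0.0072, 0.0094], [0.105, 0, 0]], [-1, [0, 0.0135, 0.0195], [0.21, 0, 0]], [-1, [0, 0.0186, 0.0302], [0.315, 0, 0]], [-1, [0, 0.0225, 0.0414], [0.42, 0, 0]], [-1, [0, 0.0253, 0.053], [0.525, 0, 0]], [-1, [0, 0.0269, 0.0648], [0.63, 0, 0]], [-1, [0, 0.0272, 0.0766], [0.735, 0, 0]], [-1, [0, 0.0262, 0.0885], [0.84, 0, 0]], [-1, [0, 0.0241, 0.1001], [0.945, 0, 0]], [-1, [0, 0.0207, 0.1115], [1.05, 0, 0]], [-1, [0, 0.0161, 0.1225], [1.155, 0, 0]], [-1, [0, 0.0104, 0.1329], [1.26, 0, 0]]])

```text
time: 4.05
tool_pos: [0.4925, -0.3811, 0.056]
tool_rot: [-2.509, -0.001, -0.012]
contact_force: [-1.1, 2.9, 21.2]
opening: 0.0081
```

Emit:
jog_arm(series=[[-0.13, [0, 0, 0], [0, 0, 0]], [-0.13, [0, 0, 0], [0, 0, 0]], [-0.13, [0, 0, 0], [0, 0, 0]], [-0.13, [0, 0, -0.03], [0, 0, 0]], [-0.13, [0, 0, -0.07], [0, 0, 0]], [-0.13, [0, 0, -0.1], [0, 0, 0]]])

```text
time: 4.55
tool_pos: [0.4928, -0.4418, 0.1419]
tool_rot: [-2.524, -0.004, -0.012]
contact_force: [1.2, -0.8, 0.9]
opening: 0.0395
```

```bash
python3 look.py 3 wrist; python3 - <<'E'
from h import *
from cell import status
T0=tool(status.observe())
rel(T0,[grip("A",0,back=.07),grip("B",0,back=.05)])
E
```

```text
4.55 [ 0.4928 -0.4418  0.1419] [-2.524 -0.004 -0.012] [ 1.2 -0.8  0.9] 0.03953006914176778 [-1.    0.99  0.73  0.35  1.94  0.62]
[-0.0105, -0.5441, 0.4217] [0.002, -0.068, -0.081] [0.493 0.242 0.112]
[-0.0269, -0.1812, 0.1881] [0.001, -0.023, -0.017] [ 0.47  -0.189  0.096]
```

View pics/wrist3.png

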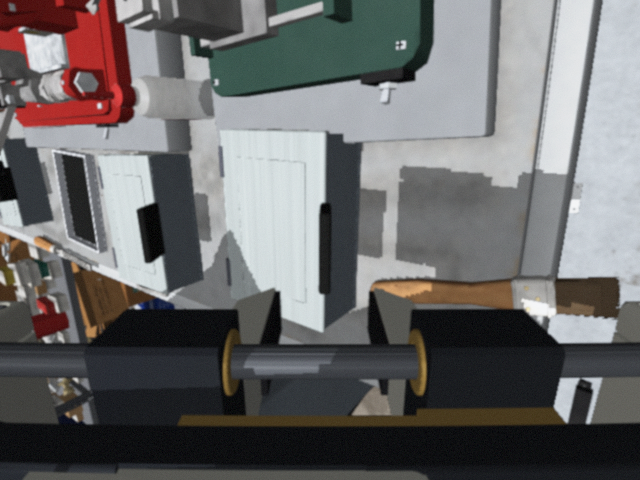

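Lid C is shut and flat at about (270,220) in the wrist view. I'll go over to tub A at a safe height.

Emit:
jog_arm(series=[[-0.13, [0, -0.03, -0.04], [0, 0, 0]], [-0.13, [0, -0.06, -0.08], [0, 0, 0]], [-0.13, [-0.01, -0.6, 0.34], [0, -0.068, -0.081]], [-0.13, [-0.01, -0.6, 0.34], [0, -0.068, -0.081]], [-0.13, [-0.01, -0.6, 0.34], [0, -0.068, -0.081]], [-0.13, [-0.01, -0.6, 0.34], [0, -0.068, -0.081]], [-0.13, [-0.01, -0.6, 0.34], [0, -0.068, -0.081]], [-0.13, [-0.01, -0.6, 0.34], [0, -0.068, -0.081]], [-0.13, [-0.01, -0.6, 0.34], [0, -0.068, -0.081]], [-0.13, [-0.01, -0.6, 0.34], [0, -0.068, -0.081]], [-0.13, [-0.01, -0.6, 0.34], [0, -0.068, -0.081]], [-0.13, [-0.01, -0.6, 0.34], [0, -0.068, -0.081]]])

```text
time: 5.6
tool_pos: [0.4918, -0.02, 0.2162]
tool_rot: [-2.522, 0.004, 0.092]
contact_force: [0.2, -0.3, -0.8]
opening: 0.04
```

```bash
python3 - <<'E'
from h import *
from cell import status
s=status.observe();T0=tool(s);print(s["qpos"].round(2))
rel(T0,[grip("A",0,back=.07)])
E
```

```text
[-0.52  0.45  1.56  0.49  1.53  0.84]
[0.0257, -0.1518, 0.2356] [-0.009, 0.004, -0.001] [0.493 0.242 0.112]
```

Emit:
jog_arm(series=[[-0.13, [0.026, -0.209, 0.154], [-0.009, 0.004, 0]], [-0.13, [0.026, -0.209, 0.154], [-0.009, 0.004, 0]], [-0.13, [0.026, -0.209, 0.154], [-0.009, 0.004, 0]], [-0.13, [0.026, -0.209, 0.154], [-0.009, 0.004, 0]], [-0.13, [0.026, -0.209, 0.154], [-0.009, 0.004, 0]], [-0.13, [0.026, -0.152, 0.236], [-0.009, 0.004, 0]], [-0.13, [0.026, -0.152, 0.236], [-0.009, 0.004, 0]], [-0.13, [0.026, -0.152, 0.236], [-0.009, 0.004, 0]], [-0.13, [0.026, -0.152, 0.236], [-0.009, 0.004, 0]], [-0.13, [0.026, -0.152, 0.236], [-0.009, 0.004, 0]]])

```text
time: 6.43
tool_pos: [0.4924, 0.2407, 0.1116]
tool_rot: [-2.529, 0.005, 0.092]
contact_force: [-0.0, 0.5, 0.0]
opening: 0.0395
```

```bash
python3 look.py 4 wrist; python3 - <<'E'
from h import *
from cell import status
T0=tool(status.observe())
rel(T0,[grip("A",0,back=.07),grip("A",0)])
E
```

```text
6.4333 [0.4924 0.2407 0.1116] [-2.529  0.005  0.092] [-0.   0.5  0. ] 0.03954033566790866 [-0.03  0.53  1.77  0.71  1.06  1.02]
[-0.0005, -0.0012, 0.0013] [-0.002, 0.002, -0.002] [0.493 0.242 0.112]
[-0.0004, -0.0011, 0.0713] [-0.002, 0.002, -0.002] [0.489 0.282 0.055]
```

View pics/wrist4.png

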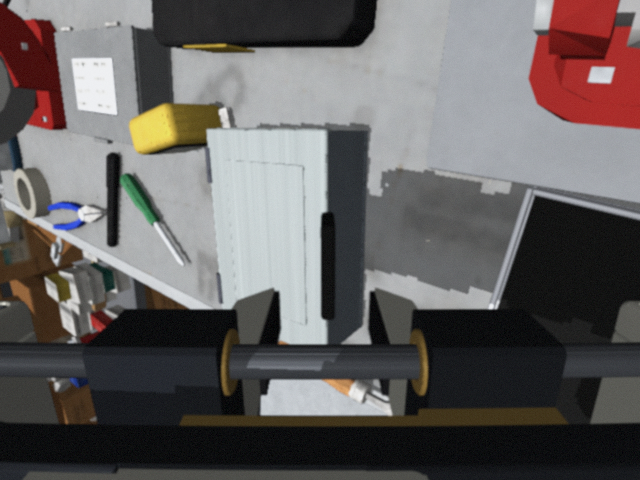

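The tab is at columns 321-334, centred as before. I'll advance and grip.

Emit:
jog_arm(series=[[-0.13, [0, -0.001, 0.03], [0, 0, 0]], [-0.13, [0, -0.001, 0.055], [0, 0, 0]], [-0.13, [0, -0.001, 0.07], [0, 0, 0]], [-1, [0, -0.001, 0.07], [0, 0, 0]], [-1, [0, -0.001, 0.07], [0, 0, 0]], [-1, [0, -0.001, 0.07], [0, 0, 0]], [-1, [0, -0.001, 0.07], [0, 0, 0]], [-1, [0, -0.001, 0.07], [0, 0, 0]], [-1, [0, -0.001, 0.07], [0, 0, 0]], [-1, [0, -0.001, 0.07], [0, 0, 0]]])

```text
time: 7.32
tool_pos: [0.4905, 0.2784, 0.0549]
tool_rot: [-2.533, 0.002, 0.088]
contact_force: [0.1, -12.7, 2.0]
opening: 0.0073
```

```bash
python3 arc.py A 0 1.25 12
```

```text
0.007328082209941935 [  0.10988598 -12.68799968   1.97201646] [-1.74428136  0.00546515  0.18931383]
[-0.0, -0.0078, -0.0089] [-0.104, 0.0, 0.0] [0.49  0.28  0.067]
[-0.0001, -0.0165, -0.0169] [-0.208, 0.001, 0.0] [0.49  0.282 0.078]
[-0.0001, -0.0259, -0.0239] [-0.312, 0.001, 0.0] [0.49  0.286 0.089]
[-0.0001, -0.0361, -0.03] [-0.417, 0.001, 0.0] [0.489 0.291 0.1  ]
[-0.0002, -0.0468, -0.0349] [-0.521, 0.002, 0.0] [0.489 0.297 0.11 ]
[-0.0002, -0.058, -0.0387] [-0.625, 0.002, 0.0] [0.488 0.304 0.12 ]
[-0.0002, -0.0695, -0.0413] [-0.729, 0.002, 0.0] [0.488 0.312 0.129]
[-0.0003, -0.0812, -0.0428] [-0.833, 0.003, 0.0] [0.487 0.32  0.136]
[-0.0003, -0.093, -0.043] [-0.937, 0.003, 0.0] [0.486 0.33  0.143]
[-0.0003, -0.1048, -0.0419] [-1.042, 0.003, 0.0] [0.485 0.34  0.149]
[-0.0004, -0.1164, -0.0397] [-1.146, 0.004, 0.0] [0.484 0.351 0.154]
[-0.0004, -0.1277, -0.0362] [-1.25, 0.004, 0.0] [0.483 0.362 0.158]
```

Emit:
jog_arm(series=[[-1, [0, -0.0068, -0.0089], [-0.104, 0, 0]], [-1, [0, -0.015, -0.0169], [-0.208, 0, 0]], [-1, [0, -0.024, -0.0239], [-0.312, 0, 0]], [-1, [0, -0.0341, -0.03], [-0.417, 0, 0]], [-1, [0, -0.0448, -0.0349], [-0.521, 0, 0]], [-1, [0, -0.056, -0.0387], [-0.625, 0, 0]], [-1, [0, -0.0675, -0.0413], [-0.729, 0, 0]], [-1, [0, -0.0795, -0.0428], [-0.833, 0, 0]], [-1, [0, -0.0915, -0.043], [-0.937, 0, 0]], [-1, [0, -0.1035, -0.0419], [-1.042, 0, 0]], [-1, [0, -0.1155, -0.0397], [-1.146, 0, 0]], [-1, [0, -0.127, -0.0362], [-1.25, 0, 0]]])

```text
time: 8.32
tool_pos: [0.4826, 0.3627, 0.1571]
tool_rot: [2.497, 0.004, 0.088]
contact_force: [7.9, -4.9, -14.5]
opening: 0.0079
```

```bash
python3 look.py 5 top;python3 - <<'E'
import cv2
a=cv2.imread("pics/top5.png")[180:310,110:290]
cv2.imwrite("pics/t5.png",cv2.resize(a,None,fx=4,fy=4))
E
```

```text
8.3167 [0.4826 0.3627 0.1571] [2.497 0.004 0.088] [  7.9  -4.9 -14.5] 0.007851912097341714 [ 0.76  0.82  1.05 -0.49  1.7   2.29]
```

View pics/t5.png

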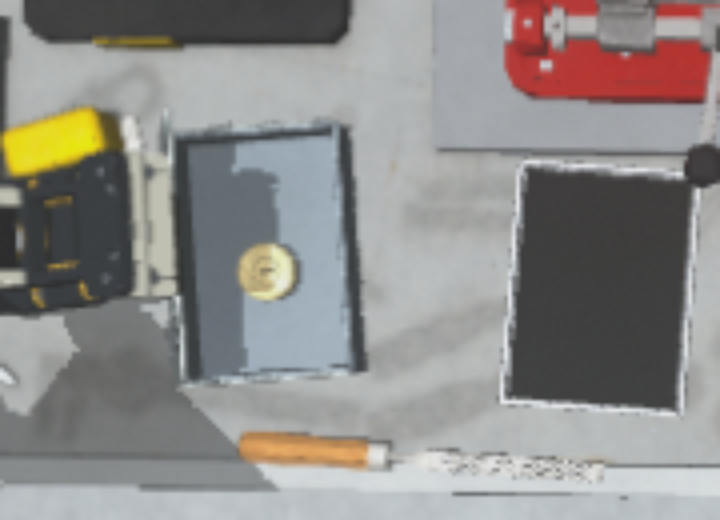

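Tub A holds the round lock cylinder (crop pixel (268,270)), so the padlock must be in B. I'll shut A.

```bash
python3 arc.py A 1.25 0 12
```

```text
0.008407913003189327 [ 1.78004139 -6.59764536  7.55321736] [-1.81517107 -0.51623114  0.18758728]
[0.0, 0.0067, 0.0095] [0.104, 0.0, -0.0] [0.483 0.353 0.153]
[0.0, 0.0125, 0.0197] [0.208, 0.001, -0.001] [0.484 0.342 0.149]
[0.0, 0.0171, 0.0304] [0.312, 0.001, -0.001] [0.485 0.332 0.143]
[0.0001, 0.0206, 0.0415] [0.417, 0.001, -0.001] [0.486 0.323 0.136]
[0.0001, 0.0229, 0.0529] [0.521, 0.002, -0.002] [0.487 0.314 0.129]
[0.0001, 0.024, 0.0645] [0.625, 0.002, -0.002] [0.487 0.306 0.12 ]
[0.0002, 0.024, 0.0762] [0.729, 0.003, -0.002] [0.488 0.299 0.111]
[0.0002, 0.0227, 0.0877] [0.833, 0.003, -0.003] [0.488 0.293 0.101]
[0.0003, 0.0202, 0.0991] [0.937, 0.003, -0.003] [0.489 0.288 0.091]
[0.0003, 0.0165, 0.1102] [1.042, 0.004, -0.004] [0.489 0.284 0.08 ]
[0.0004, 0.0117, 0.1208] [1.146, 0.004, -0.004] [0.49  0.281 0.068]
[0.0004, 0.0058, 0.1309] [1.25, 0.004, -0.004] [0.49  0.28  0.057]
```

Emit:
jog_arm(series=[[-1, [0, 0.0067, 0.0095], [0.104, 0, 0]], [-1, [0, 0.0125, 0.0197], [0.208, 0, 0]], [-1, [0, 0.0171, 0.0304], [0.312, 0, 0]], [-1, [0, 0.0206, 0.0415], [0.417, 0, 0]], [-1, [0, 0.0229, 0.0529], [0.521, 0, 0]], [-1, [0, 0.024, 0.0645], [0.625, 0, 0]], [-1, [0, 0.024, 0.0762], [0.729, 0, 0]], [-1, [0, 0.0227, 0.0877], [0.833, 0, 0]], [-1, [0, 0.0202, 0.0991], [0.937, 0, 0]], [-1, [0, 0.0165, 0.1102], [1.042, 0, 0]], [-1, [0, 0.0117, 0.1208], [1.146, 0, 0]], [-1, [0, 0.0058, 0.1309], [1.25, 0, 0]]])

```text
time: 9.37
tool_pos: [0.4894, 0.2801, 0.0555]
tool_rot: [-2.526, 0.002, 0.088]
contact_force: [-5.3, 7.1, -7.4]
opening: 0.0076
```

Emit:
jog_arm(series=[[-0.13, [0, 0, 0], [0, 0, 0]], [-0.13, [0, 0, 0], [0, 0, 0]], [-0.13, [0, 0, 0], [0, 0, 0]], [-0.13, [0, 0, -0.03], [0, 0, 0]], [-0.13, [0, 0, -0.07], [0, 0, 0]], [-0.13, [0, 0, -0.11], [0, 0, 0]], [-0.13, [0, -0.04, -0.13], [0, 0, 0]], [-0.13, [0, -0.05, -0.15], [0, 0, 0]]])

```text
time: 10.03
tool_pos: [0.4946, 0.2377, 0.2122]
tool_rot: [-2.532, -0.001, 0.089]
contact_force: [0.5, 1.2, 0.5]
opening: 0.0398
```

```bash
python3 look.py 6 wrist top; python3 - <<'E'
from h import *
from cell import status
T0=tool(status.observe())
rel(T0,[grip("B",0,back=.07,up=.027)])
up=grip("B",0,back=.07,up=.027);up[2,3]+=.12;rel(T0,[up])
E
```

```text
10.0833 [0.4964 0.2374 0.216 ] [-2.532 -0.008  0.09 ] [2.2 0.7 3.7] 0.03981087419329481 [-0.04  0.39  1.66  0.64  1.25  1.18]
[-0.0658, 0.4134, -0.1688] [0.002, 0.039, 0.068] [ 0.471 -0.203  0.115]
[-0.065, 0.3448, -0.2673] [0.002, 0.039, 0.068] [ 0.471 -0.203  0.235]
```

View pics/wrist6.png

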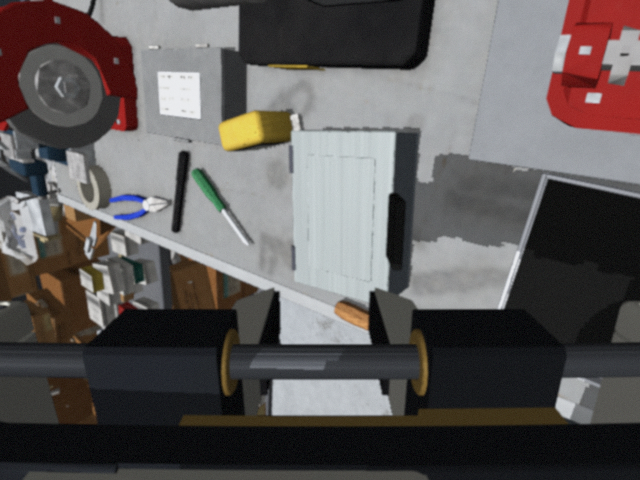

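Lid A is shut. For B I'll use slightly less tilt so the gripper body clears lid C.

```bash
python3 - <<'E'
from h import *
from cell import status
T0=tool(status.observe())
g=grip("B",0,back=.07,up=.028,dphi=-.06)
u=g.copy();u[2,3]+=.10;rel(T0,[u,g])
E
```

```text
[-0.065, 0.3532, -0.2518] [-0.058, 0.037, 0.07] [ 0.471 -0.201  0.217]
[-0.0657, 0.4104, -0.1697] [-0.058, 0.037, 0.07] [ 0.471 -0.201  0.117]
```

Emit:
jog_arm(series=[[-0.13, [-0.065, 0.353, -0.252], [-0.058, 0.037, 0.07]], [-0.13, [-0.065, 0.353, -0.252], [-0.058, 0.037, 0.07]], [-0.13, [-0.065, 0.353, -0.252], [-0.058, 0.037, 0.07]], [-0.13, [-0.065, 0.353, -0.252], [-0.058, 0.037, 0.07]], [-0.13, [-0.065, 0.353, -0.252], [-0.058, 0.037, 0.07]], [-0.13, [-0.065, 0.353, -0.252], [-0.058, 0.037, 0.07]], [-0.13, [-0.065, 0.353, -0.252], [-0.058, 0.037, 0.07]], [-0.13, [-0.065, 0.353, -0.252], [-0.058, 0.037, 0.07]], [-0.13, [-0.065, 0.353, -0.252], [-0.058, 0.037, 0.07]], [-0.13, [-0.065, 0.353, -0.252], [-0.058, 0.037, 0.07]], [-0.13, [-0.065, 0.353, -0.252], [-0.058, 0.037, 0.07]], [-0.13, [-0.065, 0.353, -0.252], [-0.058, 0.037, 0.07]]])

```text
time: 11.13
tool_pos: [0.468, -0.2057, 0.2102]
tool_rot: [-2.593, 0.014, 0.007]
contact_force: [-0.8, 1.4, -0.7]
opening: 0.0399
```

```bash
python3 look.py 7 wrist;  python3 - <<'E'
from h import *
from cell import status
T0=tool(status.observe())
g=grip("B",0,back=.07,up=.028,dphi=-.06)
u=g.copy();u[2,3]+=.10;rel(T0,[u,g,grip("B",0,back=.0,up=.028,dphi=-.06)])
E
```

```text
11.1333 [ 0.468  -0.2057  0.2102] [-2.593  0.014  0.007] [-0.8  1.4 -0.7] 0.039917101669957135 [-0.79  0.53  1.4   0.36  1.63  0.72]
[0.0024, -0.0058, -0.0047] [0.0, 0.01, -0.011] [ 0.471 -0.201  0.217]
[0.0038, 0.0465, 0.0806] [0.0, 0.01, -0.011] [ 0.471 -0.201  0.117]
[0.0045, 0.0464, 0.1506] [0.0, 0.01, -0.011] [ 0.47  -0.164  0.058]
```

View pics/wrist7.png

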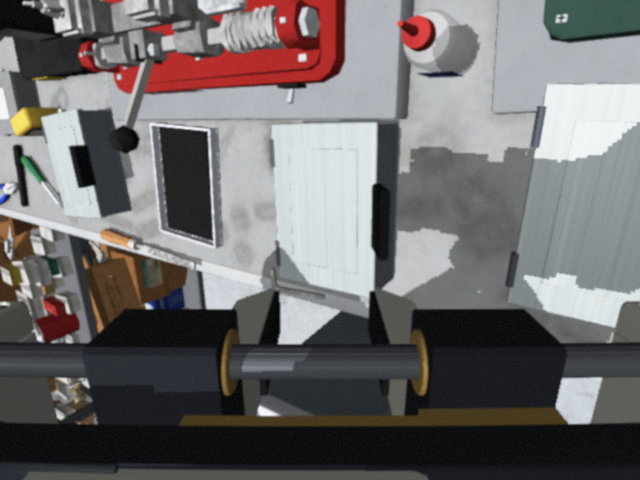

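Emit:
jog_arm(series=[[-0.13, [0.0038, 0.02, 0.04], [0, 0.01, -0.011]], [-0.13, [0.0038, 0.0465, 0.0806], [0, 0.01, -0.011]], [-0.13, [0.0038, 0.0465, 0.0806], [0, 0.01, -0.011]], [-0.13, [0.0038, 0.0465, 0.0806], [0, 0.01, -0.011]], [-0.13, [0.0038, 0.0465, 0.0806], [0, 0.01, -0.011]]])

```text
time: 11.6
tool_pos: [0.4712, -0.1977, 0.1188]
tool_rot: [-2.588, -0.002, 0.016]
contact_force: [0.2, 0.4, -0.0]
opening: 0.04
```

```bash
python3 look.py 8 wrist;  python3 - <<'E'
from h import *
from cell import status
T0=tool(status.observe())
g=grip("B",0,back=.07,up=.028,dphi=-.06)
rel(T0,[g,grip("B",0,back=.0,up=.028,dphi=-.06)])
E
```

```text
11.6 [ 0.4712 -0.1977  0.1188] [-2.588e+00 -2.000e-03  1.600e-02] [ 0.2  0.4 -0. ] 0.04003232379629697 [-0.78  0.63  1.51  0.38  1.43  0.63]
[-0.0011, 0.0029, 0.0007] [-0.001, -0.001, 0.005] [ 0.471 -0.201  0.117]
[-0.0011, 0.0029, 0.0707] [-0.001, -0.001, 0.005] [ 0.47  -0.164  0.058]
```

View pics/wrist8.png

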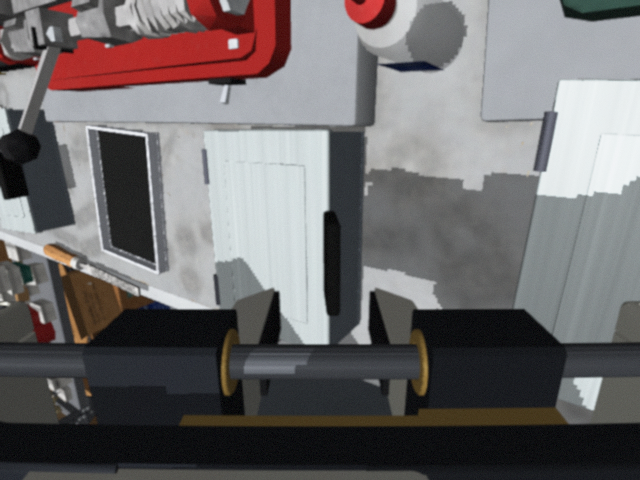

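Emit:
jog_arm(series=[[-0.13, [-0.001, 0.003, 0.025], [0, 0, 0]], [-0.13, [-0.001, 0.003, 0.045], [0, 0, 0]], [-0.13, [-0.001, 0.003, 0.06], [0, 0, 0]], [-0.13, [-0.001, 0.003, 0.07], [0, 0, 0]], [-0.13, [-0.001, 0.003, 0.07], [0, 0, 0]]])

```text
time: 12.07
tool_pos: [0.4693, -0.1635, 0.0569]
tool_rot: [-2.588, -0.002, 0.016]
contact_force: [-0.1, -0.2, -0.7]
opening: 0.04
```

Emit:
jog_arm(series=[[-1, [0, 0, 0], [0, 0, 0]], [-1, [0, 0, 0], [0, 0, 0]], [-1, [0, 0, 0], [0, 0, 0]], [-1, [0, 0, 0], [0, 0, 0]], [-1, [0, 0, 0], [0, 0, 0]], [-1, [0, 0, 0], [0, 0, 0]], [-1, [0, 0, 0], [0, 0, 0]]])

```text
time: 12.65
tool_pos: [0.4693, -0.1646, 0.057]
tool_rot: [-2.588, -0.002, 0.014]
contact_force: [-1.5, -2.1, 5.2]
opening: 0.0087
```

```bash
python3 arc.py B 0 1.25 12
```

```text
0.008656529697481704 [-1.48638551 -2.11223329  5.21300205] [ 0.49435412 -0.02755536  0.01700408]
[0.0, -0.0075, -0.0092] [-0.104, -0.0, -0.0] [ 0.469 -0.163  0.069]
[0.0001, -0.016, -0.0176] [-0.208, -0.001, -0.0] [ 0.469 -0.16   0.08 ]
[0.0001, -0.0252, -0.025] [-0.312, -0.001, -0.0] [ 0.469 -0.156  0.092]
[0.0001, -0.0352, -0.0315] [-0.417, -0.001, -0.0] [ 0.469 -0.151  0.102]
[0.0002, -0.0458, -0.0369] [-0.521, -0.002, -0.0] [ 0.469 -0.145  0.112]
[0.0002, -0.0569, -0.0411] [-0.625, -0.002, -0.001] [ 0.469 -0.138  0.122]
[0.0002, -0.0684, -0.0442] [-0.729, -0.002, -0.001] [ 0.469 -0.13   0.131]
[0.0003, -0.0801, -0.046] [-0.833, -0.003, -0.001] [ 0.469 -0.121  0.138]
[0.0003, -0.092, -0.0466] [-0.937, -0.003, -0.001] [ 0.469 -0.111  0.145]
[0.0003, -0.1039, -0.046] [-1.042, -0.003, -0.001] [ 0.469 -0.1    0.151]
[0.0004, -0.1156, -0.0442] [-1.146, -0.003, -0.001] [ 0.468 -0.09   0.155]
[0.0004, -0.1271, -0.0411] [-1.25, -0.004, -0.001] [ 0.468 -0.078  0.159]
```

Emit:
jog_arm(series=[[-1, [0, -0.0075, -0.0092], [-0.104, 0, 0]], [-1, [0, -0.016, -0.0176], [-0.208, 0, 0]], [-1, [0, -0.0252, -0.025], [-0.312, 0, 0]], [-1, [0, -0.0352, -0.0315], [-0.417, 0, 0]], [-1, [0, -0.0458, -0.0369], [-0.521, 0, 0]], [-1, [0, -0.0569, -0.0411], [-0.625, 0, 0]], [-1, [0, -0.0684, -0.0442], [-0.729, 0, 0]], [-1, [0, -0.0801, -0.046], [-0.833, 0, 0]], [-1, [0, -0.092, -0.0466], [-0.937, 0, 0]], [-1, [0, -0.1039, -0.046], [-1.042, 0, 0]], [-1, [0, -0.1156, -0.0442], [-1.146, 0, 0]], [-1, [0, -0.1271, -0.0411], [-1.25, 0, 0]]])

```text
time: 13.65
tool_pos: [0.4674, -0.0773, 0.1598]
tool_rot: [2.44, -0.004, 0.014]
contact_force: [-6.7, 3.0, -4.5]
opening: 0.0082
```

```bash
python3 look.py 9 top;python3 - <<'E'
import cv2
a=cv2.imread("pics/top9.png")[180:310,280:460]
cv2.imwrite("pics/t9.png",cv2.resize(a,None,fx=4,fy=4))
E
python3 arc.py B 1.25 1.5 3
```

```text
13.65 [ 0.4674 -0.0773  0.1598] [ 2.44  -0.004  0.014] [-6.7  3.  -4.5] 0.008225156110120329 [ 0.11  0.44  1.83 -0.8   1.11  2.13]
0.008033970182215773 [-9.00411568  3.35558745 26.80982597] [-1.9433389   1.03075552 -0.82603271]
[0.0001, -0.0061, -0.0073] [-0.083, -0.0, -0.001] [ 0.467 -0.066  0.161]
[0.0001, -0.0127, -0.0142] [-0.167, -0.001, -0.001] [ 0.467 -0.056  0.162]
[0.0002, -0.0199, -0.0204] [-0.25, -0.001, -0.002] [ 0.467 -0.047  0.162]
```

View pics/t9.png

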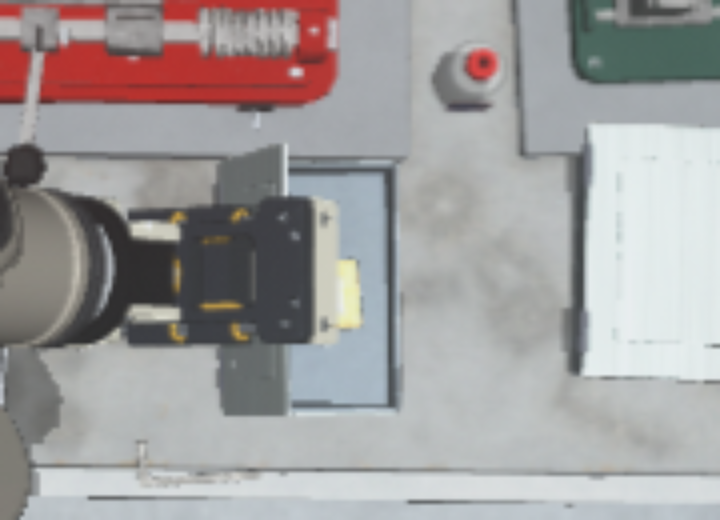

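Brass is visible inside B at crop pixel (348,293), so the padlock is there. I'll loosen the fingers and use the outer one to nudge the lid nearer upright, then back off.

Emit:
jog_arm(series=[[-0.13, [0, 0, 0], [0, 0, 0]], [-0.13, [0, 0, 0], [0, 0, 0]], [-0.13, [0, 0, 0], [0, 0, 0]], [-0.13, [0, -0.012, -0.01], [0, 0, 0]], [-0.13, [0, -0.02, -0.017], [0, 0, 0]], [-0.13, [0, -0.028, -0.023], [0, 0, 0]], [-0.13, [0, -0.034, -0.028], [0, 0, 0]], [-0.13, [0, -0.034, -0.028], [0, 0, 0]]])

```text
time: 14.37
tool_pos: [0.4673, -0.0328, 0.1579]
tool_rot: [2.446, -0.002, 0.016]
contact_force: [-0.2, -0.1, -0.1]
opening: 0.0398
```

```bash
python3 look.py 10 wrist
```

```text
14.3667 [ 0.4673 -0.0328  0.1579] [ 2.446e+00 -2.000e-03  1.600e-02] [-0.2 -0.1 -0.1] 0.03979375120902549 [ 0.2   0.46  1.8  -0.76  1.16  2.16]
```

View pics/wrist10.png

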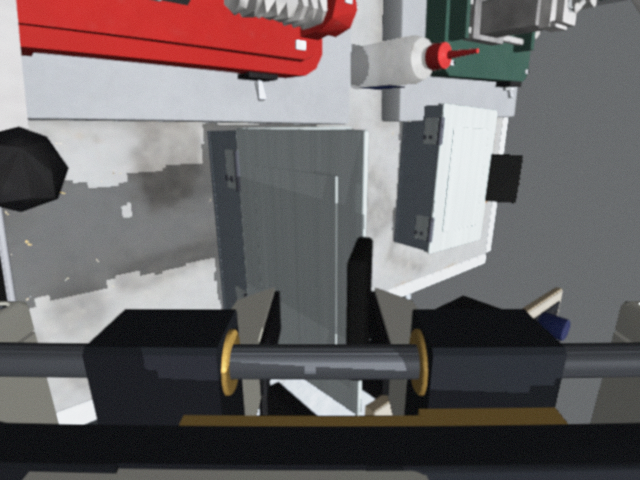

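The tab leans against the outer finger (columns 348-370) and the lid is further back. I'll ease off, withdraw, and stand the tool upright over tub B.

```bash
python3 - <<'E'
from h import *
from cell import status
T0=tool(status.observe())
o,X,Y=frame("B")
rel(T0,[pose(np.array([.465,.02,.29]),T0[:3,:3]),pose(np.array([.465,-.06,.30]),orient("B",-.3)),pose(np.array([.45,-.125,.27]),orient("B",0))])
E
```

```text
[-0.0012, 0.0439, -0.1357] [0.0, 0.0, -0.0] [0.465 0.02  0.29 ]
[-0.0025, 0.1117, -0.0921] [0.396, -0.004, 0.002] [ 0.465 -0.06   0.3  ]
[-0.0186, 0.1422, -0.0276] [0.696, -0.003, 0.003] [ 0.45  -0.125  0.27 ]
```

Emit:
jog_arm(series=[[-0.13, [0, 0.006, 0.005], [0, 0, 0]], [-0.13, [0, 0.006, -0.03], [0, 0, 0]], [-0.13, [0, 0.006, -0.07], [0, 0, 0]], [-0.13, [0, 0.01, -0.11], [0, 0, 0]], [-0.13, [0, 0.044, -0.136], [0, 0, 0]], [-0.13, [0, 0.075, -0.115], [0.12, 0, 0]], [0.4, [0, 0.112, -0.092], [0.24, 0, 0]], [0.4, [0, 0.112, -0.092], [0.36, 0, 0]], [0.4, [-0.01, 0.125, -0.06], [0.48, 0, 0]], [0.4, [-0.019, 0.142, -0.028], [0.6, 0, 0]], [0.4, [-0.019, 0.142, -0.028], [0.696, 0, 0]], [0.4, [-0.019, 0.142, -0.028], [0.696, 0, 0]]])

```text
time: 15.42
tool_pos: [0.4481, -0.1303, 0.2698]
tool_rot: [-3.139, -0.002, 0.006]
contact_force: [0.3, -1.0, 0.3]
opening: 0.064
```

```bash
python3 look.py 11 wrist top
```

```text
15.4667 [ 0.4484 -0.1287  0.27  ] [ 3.14e+00 -1.00e-03  7.00e-03] [-0.3  0.1  0.2] 0.06440039078727794 [-0.44  0.2   1.6  -0.    1.34  1.12]
```

View pics/wrist11.png

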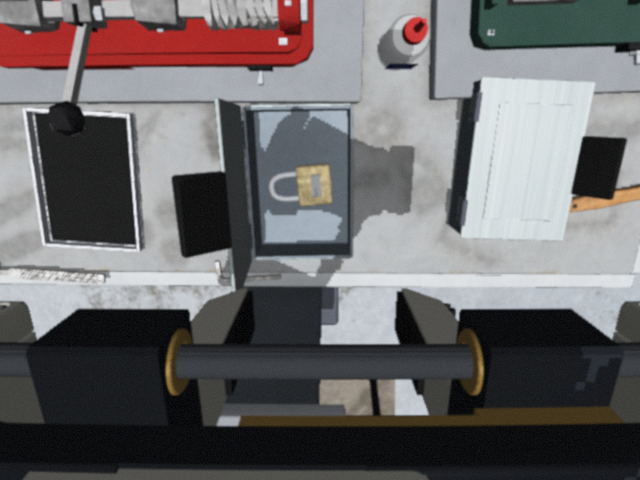

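The wrist view shows the padlock in tub B: brass body at about (313,185), shackle pointing left at (282,186), and lid B close to upright. Measuring the body next.

```bash
cat > lock.py <<'E'
import sys
from h import *
from cell import status
def lock(fn,z,box):
    c=dict(np.load(fn));im=c["img"];hsv=cv2.cvtColor(im,cv2.COLOR_RGB2HSV)
    m=((hsv[...,0]>14)&(hsv[...,0]<32)&(hsv[...,1]>80)&(hsv[...,2]>120)).astype(np.uint8)
    x0,y0,x1,y1=box;mm=np.zeros_like(m);mm[y0:y1,x0:x1]=m[y0:y1,x0:x1]
    mm=cv2.morphologyEx(mm,cv2.MORPH_CLOSE,np.ones((5,5)))
    n,l,st,_=cv2.connectedComponentsWithStats(mm);k=1+np.argmax(st[1:,4])
    p=max(cv2.findContours((l==k).astype(np.uint8),0,1)[0],key=cv2.contourArea).reshape(-1,2)
    r=cv2.minAreaRect((onplane(c,p,z)[:,:2]*1000).astype(np.float32));print(fn,st[k],r);return r
E
python3 - <<'E'
from lock import *
lock("wrist11.npz",.020,(250,110,350,250))
lock("top11.npz",.020,(320,200,400,300))
E
```

```text
wrist11.npz [297 169  34  35 361] ((461.55499267578125, -112.87971496582031), (47.369224548339844, 25.62282943725586), 50.42835998535156)Traceback (most recent call last):
  File "<stdin>", line 3, in <module>
  File "lock.py", line 9, in lock
    n,l,st,_=cv2.connectedComponentsWithStats(mm);k=1+np.argmax(st[1:,4])
                                                      ~~~~~~~~~^^^^^^^^^^
    return _wrapfunc(a, 'argmax', axis=axis, out=out, **kwds)
    return bound(*args, **kwds)
ValueError: attempt to get argmax of an empty sequence
```

Mask is partial; I'll look at the pixels and adjust.

```bash
python3 - <<'E'
import cv2,numpy as np
c=np.load("wrist11.npz");im=c["img"];h=cv2.cvtColor(im,cv2.COLOR_RGB2HSV)
for p in [(175,300),(185,300),(195,325),(195,305),(172,325),(185,316),(187,275),(215,300)]: print(p,im[p],h[p])
cv2.imwrite("pics/w11.png",cv2.resize(im[90:270,200:370,::-1],None,fx=4,fy=3.3,interpolation=cv2.INTER_CUBIC))
t=np.load("top11.npz")["img"];cv2.imwrite("pics/t11.png",cv2.resize(t[200:310,300:480,::-1],None,fx=4,fy=4))
E
sed -i 's/(hsv\[...,1\]>80)&(hsv\[...,2\]>120)/(hsv[...,1]>SAT)\&(hsv[...,2]>70)/; s/^def lock/SAT=45\ndef lock/' lock.py
python3 - <<'E'
from lock import *
import lock as L
for L.SAT in (45,60,75):
  lock("wrist11.npz",.020,(250,110,350,250))
E
```

```text
(175, 300) [167 152 115] [ 21  79 167]
(185, 300) [158 145 109] [ 22  79 158]
(195, 325) [179 163 124] [ 21  78 179]
(195, 305) [157 143 106] [ 22  83 157]
(172, 325) [205 189 143] [ 22  77 205]
(185, 316) [150 152 154] [105   7 154]
(187, 275) [ 91  97 103] [105  30 103]
(215, 300) [165 177 188] [104  31 188]
wrist11.npz [ 296  164   36   42 1121] ((468.60345458984375, -119.01229095458984), (42.2192268371582, 35.39068603515625), 5.358399868011475)
wrist11.npz [ 296  164   36   42 1022] ((468.6974792480469, -118.99784851074219), (41.47919464111328, 34.701812744140625), 5.342541694641113)
wrist11.npz [297 165  34  40 883] ((468.717041015625, -119.01802062988281), (40.38166046142578, 33.334903717041016), 4.953153610229492)
```

View pics/w11.png

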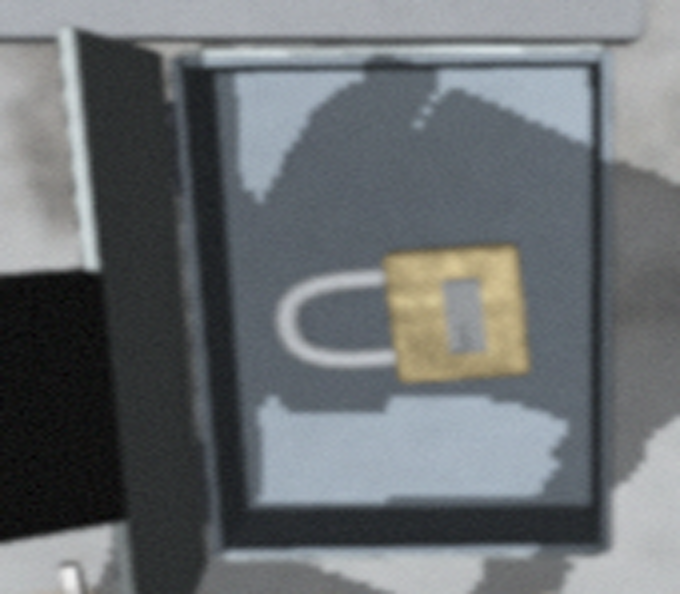

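View pics/t11.png

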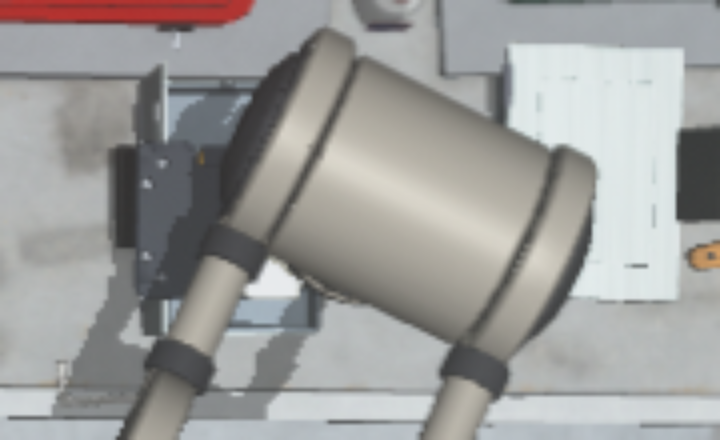

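The body rectangle measures 42 × 35 mm, centred at (0.4686, -0.1190), with its long side at 5.4°. That agrees with the known padlock. I'll work out the grasp and the ball's position above the tray.

```bash
python3 - <<'E'
from h import *
from cell import status
T0=tool(status.observe())
psi=np.radians(5.36-90)
Rm=R.from_euler('xyz',[np.pi,0,psi]).as_matrix()
rel(T0,[pose(np.array([.4686,-.119,.2]),Rm),pose(np.array([.4686,-.119,.006]),Rm)])
c=dict(np.load("top0.npz"));print("ball",onplane(c,[(286,221)],.13))
s=dict(np.load("scene0.npz"))
m=(s["img"].max(2)<60).astype(np.uint8); print(proj(s,onplane(c,[(286,221)],.13)))
# triangulate ball
sc=[(150+363/2.6,160+158/2.6)]
o1,d1=rays(c,[(286,221)]);o2,d2=rays(s,sc)
A=np.c_[d1[0],-d2[0]];t=np.linalg.lstsq(A,o2-o1,rcond=None)[0];print(o1+t[0]*d1[0],o2+t[1]*d2[0])
E
```

```text
[0.0199, -0.0079, 0.0702] [0.001, -0.003, 1.488] [ 0.469 -0.119  0.2  ]
[0.0197, -0.0084, 0.2642] [0.001, -0.003, 1.488] [ 0.469 -0.119  0.006]
ball [[0.53211861 0.06560981 0.13      ]]
[[289.89146312 219.02294877]]
[0.53263559 0.06580503 0.12457436] [0.53283276 0.06603486 0.12460141]
```

Emit:
jog_arm(series=[[0.4, [0.02, -0.008, 0.01], [0, 0, 0.125]], [0.4, [0.02, -0.008, 0.02], [0, 0, 0.25]], [0.4, [0.02, -0.008, 0.03], [0, 0, 0.37]], [0.4, [0.02, -0.008, 0.04], [0, 0, 0.5]], [0.4, [0.02, -0.008, 0.05], [0, 0, 0.62]], [0.4, [0.02, -0.008, 0.06], [0, 0, 0.75]], [0.4, [0.02, -0.008, 0.07], [0, 0, 0.87]], [0.4, [0.02, -0.008, 0.07], [0, 0, 1.0]], [0.4, [0.02, -0.008, 0.07], [0, 0, 1.12]], [0.4, [0.02, -0.008, 0.07], [0, 0, 1.24]], [0.4, [0.02, -0.008, 0.07], [0, 0, 1.36]], [0.4, [0.02, -0.008, 0.07], [0, 0, 1.488]]])

```text
time: 16.52
tool_pos: [0.4695, -0.1148, 0.2006]
tool_rot: [-3.14, -0.003, -1.472]
contact_force: [0.2, -0.9, 0.1]
opening: 0.0644
```

Emit:
jog_arm(series=[[0.4, [0, 0, 0], [0, 0, 0]], [0.4, [0, 0, 0], [0, 0, 0]]])

```text
time: 16.68
tool_pos: [0.4695, -0.1153, 0.2006]
tool_rot: [-3.14, -0.002, -1.463]
contact_force: [0.5, 0.9, 0.5]
opening: 0.0639
```

```bash
python3 look.py 12 wrist;python3 - <<'E'
from lock import *
r=lock("wrist12.npz",.020,(150,60,500,300))
T0=tool(status.observe())
psi=np.radians(5.36-90)
Rm=R.from_euler('xyz',[np.pi,0,psi]).as_matrix()
rel(T0,[pose(np.array([.4686,-.119,.1]),Rm),pose(np.array([.4686,-.119,.006]),Rm)])
E
```

```text
16.6833 [ 0.4695 -0.1153  0.2006] [-3.140e+00 -2.000e-03 -1.463e+00] [0.5 0.9 0.5] 0.06392862910305831 [-0.4   0.29  1.68 -0.    1.17  2.64]
wrist12.npz [ 305  193   47   41 1539] ((467.8044128417969, -120.3808364868164), (41.30222702026367, 36.57590103149414), 6.200939178466797)
[0.0032, 0.0014, 0.1006] [-0.002, -0.002, 0.014] [ 0.469 -0.119  0.1  ]
[0.003, 0.0015, 0.1946] [-0.002, -0.002, 0.014] [ 0.469 -0.119  0.006]
```

View pics/wrist12.png

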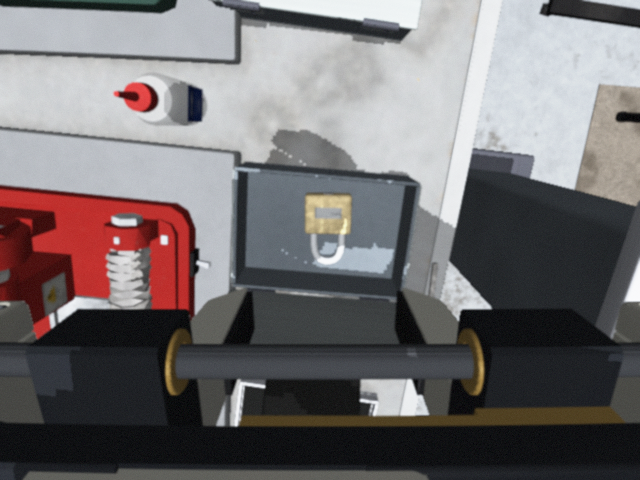

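The second view agrees to 1.5 mm. Descending over the body.

Emit:
jog_arm(series=[[0.4, [0.002, 0.001, 0.03], [0, 0, 0.01]], [0.4, [0.0038, 0.0018, 0.06], [0, 0, 0.014]], [0.4, [0.0038, 0.0018, 0.09], [0, 0, 0.014]], [0.4, [0.0038, 0.0018, 0.12], [0, 0, 0.014]], [0.4, [0.0038, 0.0018, 0.14], [0, 0, 0.014]], [0.4, [0.0038, 0.0018, 0.16], [0, 0, 0.014]], [0.4, [0.0038, 0.0018, 0.175], [0, 0, 0.014]], [0.4, [0.0038, 0.0018, 0.185], [0, 0, 0.014]], [0.4, [0.0038, 0.0018, 0.191], [0, 0, 0.014]], [0.4, [0.0038, 0.0018, 0.194], [0, 0, 0.014]], [0.4, [0.0038, 0.0018, 0.194], [0, 0, 0.014]]])

```text
time: 17.65
tool_pos: [0.4683, -0.1208, 0.0064]
tool_rot: [-3.14, -0.001, -1.483]
contact_force: [0.3, -0.5, 0.5]
opening: 0.0645
```

```bash
python3 look.py 13 wrist
```

```text
17.65 [ 0.4683 -0.1208  0.0064] [-3.140e+00 -1.000e-03 -1.483e+00] [ 0.3 -0.5  0.5] 0.0644787025328625 [-0.41  0.57  1.89  0.    0.68  2.64]
```

View pics/wrist13.png

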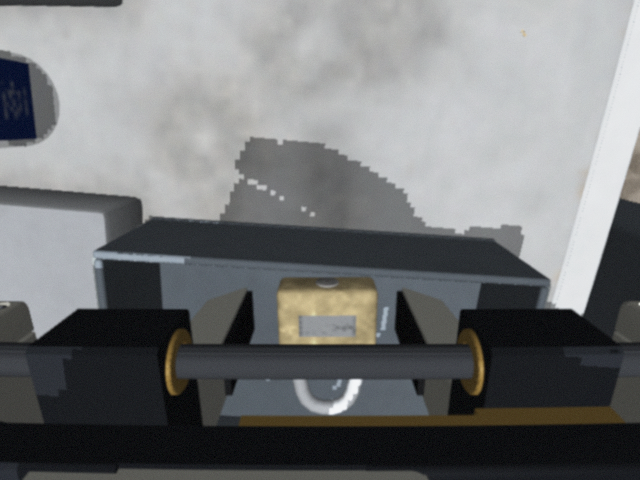

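The body sits centred between the fingers (columns 278-376, finger midline about 326). I'll close on it.

Emit:
jog_arm(series=[[-1, [0, 0, 0], [0, 0, 0]], [-1, [0, 0, 0], [0, 0, 0]], [-1, [0, 0, 0], [0, 0, 0]], [-1, [0, 0, 0], [0, 0, 0]], [-1, [0, 0, 0], [0, 0, 0]], [-1, [0, 0, 0], [0, 0, 0]]], squeeze=25)

```text
time: 18.2
tool_pos: [0.4682, -0.121, 0.0069]
tool_rot: [-3.14, -0.001, -1.484]
contact_force: [-0.3, 0.3, 4.2]
opening: 0.0416
```

Emit:
jog_arm(series=[[-1, [0, 0, -0.01], [0, 0, 0]], [-1, [0, 0, -0.03], [0, 0, 0]], [-1, [0, 0, -0.06], [0, 0, 0]], [-1, [0, 0, -0.1], [0, 0, 0]], [-1, [0, 0, -0.14], [0, 0, 0]], [-1, [0, 0, -0.18], [0, 0, 0]], [-1, [0, 0, -0.22], [0, 0, 0]], [-1, [0, 0, -0.22], [0, 0, 0]]])

```text
time: 18.87
tool_pos: [0.4709, -0.1221, 0.2347]
tool_rot: [-3.127, -0.007, -1.484]
contact_force: [1.2, -0.5, -1.8]
opening: 0.0418
```

```bash
python3 look.py 14 wrist; python3 - <<'E'
from h import *
from cell import status
T0=tool(status.observe())
Rm=R.from_euler('xyz',[np.pi,0,-1.25]).as_matrix()
rel(T0,[pose(np.array([.455,.135,.22]),Rm),pose(np.array([.455,.135,.12]),Rm)])
E
```

```text
18.8667 [ 0.4709 -0.1221  0.2347] [-3.127 -0.007 -1.484] [ 1.2 -0.5 -1.8] 0.0417539633544686 [-0.41  0.26  1.62  0.    1.25  2.64]
[-0.2569, -0.0076, 0.0097] [-0.009, -0.006, -0.234] [0.455 0.135 0.22 ]
[-0.2574, -0.0066, 0.1097] [-0.009, -0.006, -0.234] [0.455 0.135 0.12 ]
```

View pics/wrist14.png

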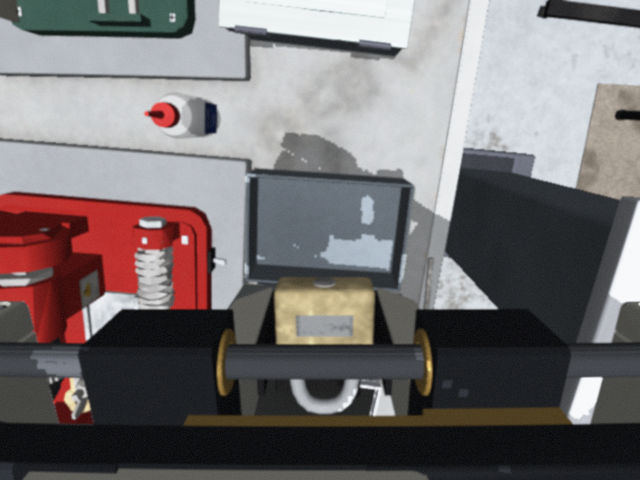

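The padlock is held level and the tub is empty. Carrying it high over to the tray.

Emit:
jog_arm(series=[[-1, [-0.03, 0, 0], [0, 0, 0]], [-1, [-0.07, 0, 0], [0, 0, -0.05]], [-1, [-0.11, -0.002, 0], [0, 0, -0.1]], [-1, [-0.15, -0.004, 0], [0, 0, -0.15]], [-1, [-0.19, -0.005, 0], [0, 0, -0.2]], [-1, [-0.22, -0.007, 0.005], [-0.009, -0.006, -0.234]], [-1, [-0.242, -0.0076, 0.0097], [-0.009, -0.006, -0.234]], [-1, [-0.242, -0.0076, 0.0097], [-0.009, -0.006, -0.234]], [-1, [-0.242, -0.0076, 0.0097], [-0.009, -0.006, -0.234]]])

```text
time: 19.67
tool_pos: [0.4531, 0.1217, 0.2151]
tool_rot: [3.131, 0.007, -1.248]
contact_force: [-0.6, -0.9, -1.7]
opening: 0.0417
```

```bash
python3 look.py 15 wrist; python3 - <<'E'
from h import *
from cell import status
T0=tool(status.observe())
Rm=R.from_euler('xyz',[np.pi,0,-1.25]).as_matrix()
rel(T0,[pose(np.array([.456,.120,.1]),Rm),pose(np.array([.456,.12,.007]),Rm)])
E
```

```text
19.6667 [0.4531 0.1217 0.2151] [ 3.131  0.007 -1.248] [-0.6 -0.9 -1.7] 0.041719438661412235 [0.1  0.26 1.68 0.   1.22 2.91]
[0.0023, -0.0031, 0.1155] [0.009, 0.006, 0.001] [0.456 0.12  0.1  ]
[0.0029, -0.0039, 0.2085] [0.009, 0.006, 0.001] [0.456 0.12  0.007]
```

View pics/wrist15.png

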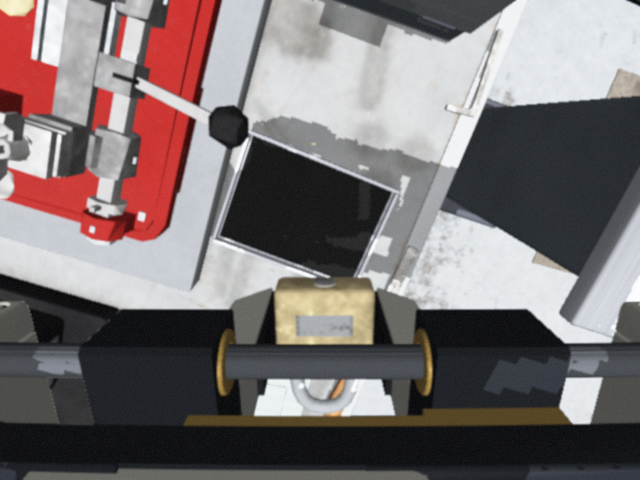

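Padlock held, tray below in the expected place, lever ball clear on the left at (228,125). Lowering in two stages.

Emit:
jog_arm(series=[[-1, [0.0023, -0.0031, 0.04], [0.009, 0.006, 0]], [-1, [0.0023, -0.0031, 0.08], [0.009, 0.006, 0]], [-1, [0.0025, -0.0033, 0.115], [0.009, 0.006, 0]], [-1, [0.0026, -0.0035, 0.145], [0.009, 0.006, 0]], [-1, [0.0028, -0.0037, 0.17], [0.009, 0.006, 0]], [-1, [0.0029, -0.0039, 0.185], [0.009, 0.006, 0]], [-1, [0.0029, -0.0039, 0.193], [0.009, 0.006, 0]], [-1, [0.0029, -0.0039, 0.193], [0.009, 0.006, 0]]])

```text
time: 20.38
tool_pos: [0.4565, 0.1189, 0.0221]
tool_rot: [3.14, 0.001, -1.252]
contact_force: [-0.6, 0.4, -2.3]
opening: 0.0416
```

```bash
python3 look.py 16 wrist
```

```text
20.3833 [0.4565 0.1189 0.0221] [ 3.140e+00  1.000e-03 -1.252e+00] [-0.6  0.4 -2.3] 0.0416005546965329 [0.09 0.53 1.91 0.   0.71 2.91]
```

View pics/wrist16.png

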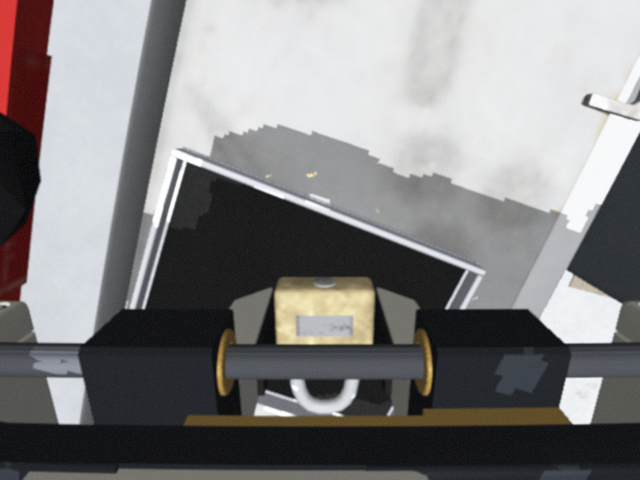

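Emit:
jog_arm(series=[[-1, [0, 0, 0.005], [0, 0, 0]], [-1, [0, 0, 0.009], [0, 0, 0]], [-1, [0, 0, 0.012], [0, 0, 0]], [-1, [0, 0, 0.0135], [0, 0, 0]], [-1, [0, 0, 0.0145], [0, 0, 0]], [-1, [0, 0, 0.0145], [0, 0, 0]]])

```text
time: 20.93
tool_pos: [0.4574, 0.1202, 0.0091]
tool_rot: [-3.139, 0.0, -1.25]
contact_force: [-0.5, 0.1, -1.7]
opening: 0.0416
```

Emit:
jog_arm(series=[[-1, [0, 0, 0.001], [0, 0, 0]], [-1, [0, 0, 0.0018], [0, 0, 0]], [-1, [0, 0, 0.0018], [0, 0, 0]]])

```text
time: 21.18
tool_pos: [0.4574, 0.1202, 0.0073]
tool_rot: [-3.139, 0.0, -1.25]
contact_force: [1.2, -0.3, -1.8]
opening: 0.0418
```

Emit:
jog_arm(series=[[-1, [0, 0, 0.001], [0, 0, 0]], [-1, [0, 0, 0.001], [0, 0, 0]]])

```text
time: 21.35
tool_pos: [0.4576, 0.1202, 0.0069]
tool_rot: [-3.139, 0.0, -1.25]
contact_force: [-2.2, -0.7, 4.8]
opening: 0.0414
```

Contact: the force rose by about 6.5 N. Releasing gently, then rising.

Emit:
jog_arm(series=[[-0.05, [0, 0, 0], [0, 0, 0]], [0.05, [0, 0, 0], [0, 0, 0]], [0.15, [0, 0, 0], [0, 0, 0]], [0.15, [0, 0, 0], [0, 0, 0]], [0.15, [0, 0, -0.02], [0, 0, 0]], [0.15, [0, 0, -0.05], [0, 0, 0]], [0.15, [0, 0, -0.09], [0, 0, 0]], [0.15, [0, 0, -0.13], [0, 0, 0]], [0.15, [0, 0, -0.17], [0, 0, 0]], [0.15, [0, 0, -0.21], [0, 0, 0]], [0.15, [0, 0, -0.25], [0, 0, 0]], [0.15, [0, 0, -0.25], [0, 0, 0]]])

```text
time: 22.35
tool_pos: [0.4603, 0.1203, 0.2641]
tool_rot: [-3.125, -0.003, -1.25]
contact_force: [0.4, -0.6, 0.2]
opening: 0.053
```

```bash
python3 look.py 17 wrist scene
```

```text
22.4 [0.4589 0.1201 0.2604] [-3.13e+00 -2.00e-03 -1.25e+00] [-0.6 -0.2 -0.7] 0.05278464392657252 [0.09 0.22 1.61 0.   1.31 2.91]
```

View pics/wrist17.png

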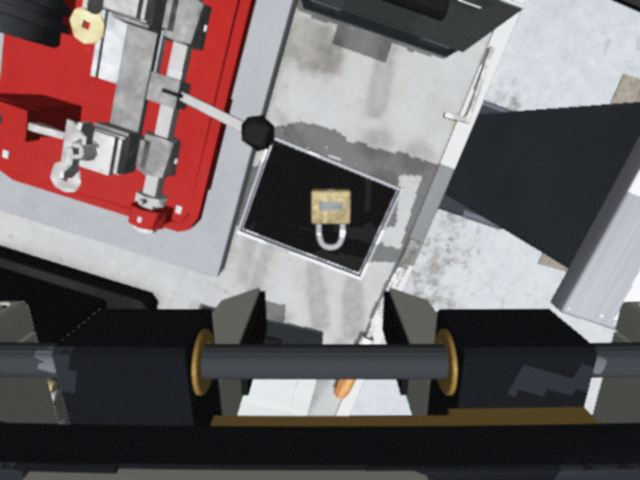

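View pics/scene17.png

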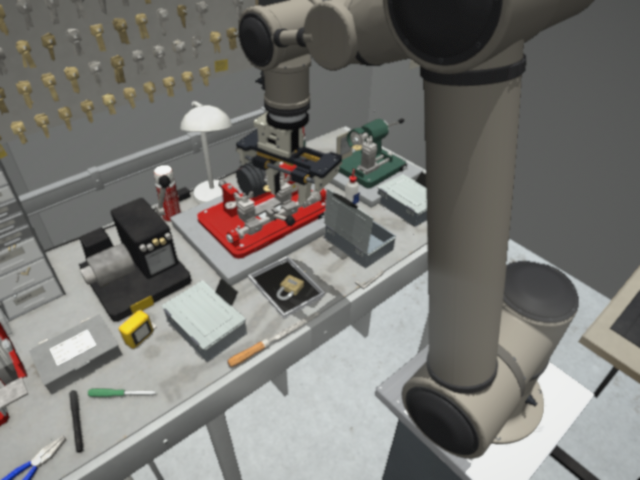

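The padlock lies flat on the mat (wrist pixel (331,208)). Lid B still stands nearly upright. I'll shut it by pushing the tab from behind with closed fingers.

```bash
python3 - <<'E'
from h import *
from cell import status
T0=tool(status.observe())
Rm=R.from_euler('xyz',[np.pi,0,-1.25]).as_matrix()
rel(T0,[pose(np.array([.469,.05,.25]),Rm),pose(np.array([.469,.045,.135]),Rm)])
print()
rel(pose(np.array([.469,.045,.135]),Rm),[pose(np.array([.469,y,.135]),Rm) for y in (.02,-.01,-.04,-.07,-.1,-.13,-.14)])
from lock import lock
lock("wrist17.npz",.020,(300,170,370,250))
E
```

```text
[0.07, 0.0112, 0.0076] [-0.006, -0.001, -0.0] [0.469 0.05  0.25 ]
[0.0747, 0.0135, 0.1226] [-0.006, -0.001, -0.0] [0.469 0.045 0.135]

[0.0237, 0.0079, 0.0] [0.0, 0.0, -0.0] [0.469 0.02  0.135]
[0.0522, 0.0173, 0.0] [0.0, 0.0, -0.0] [ 0.469 -0.01   0.135]
[0.0807, 0.0268, 0.0] [0.0, 0.0, -0.0] [ 0.469 -0.04   0.135]
[0.1091, 0.0363, 0.0] [0.0, 0.0, -0.0] [ 0.469 -0.07   0.135]
[0.1376, 0.0457, 0.0] [0.0, 0.0, -0.0] [ 0.469 -0.1    0.135]
[0.1661, 0.0552, 0.0] [0.0, 0.0, -0.0] [ 0.469 -0.13   0.135]
[0.1756, 0.0583, 0.0] [0.0, 0.0, -0.0] [ 0.469 -0.14   0.135]
wrist17.npz [ 310  189   41   36 1195] ((458.17388916015625, 121.37167358398438), (42.454856872558594, 37.63502502441406), 18.642499923706055)
```

Emit:
jog_arm(series=[[-1, [0.035, 0.005, 0.004], [0, 0, 0]], [-1, [0.07, 0.011, 0.008], [0, 0, 0]], [-1, [0.07, 0.011, 0.008], [0, 0, 0]], [-1, [0.073, 0.013, 0.045], [0, 0, 0]], [-1, [0.0747, 0.0135, 0.085], [0, 0, 0]], [-1, [0.0747, 0.0135, 0.1226], [0, 0, 0]], [-1, [0.0747, 0.0135, 0.1226], [0, 0, 0]], [-1, [0.0747, 0.0135, 0.1226], [0, 0, 0]]])

```text
time: 23.12
tool_pos: [0.4661, 0.0452, 0.1318]
tool_rot: [3.138, 0.003, -1.25]
contact_force: [1.0, 0.7, 0.7]
opening: 0.0041
```

```bash
python3 look.py 18 wrist
```

```text
23.1167 [0.4661 0.0452 0.1318] [ 3.138e+00  3.000e-03 -1.250e+00] [1.  0.7 0.7] 0.004147118276932464 [-0.07  0.35  1.81  0.    0.99  2.75]
```

View pics/wrist18.png

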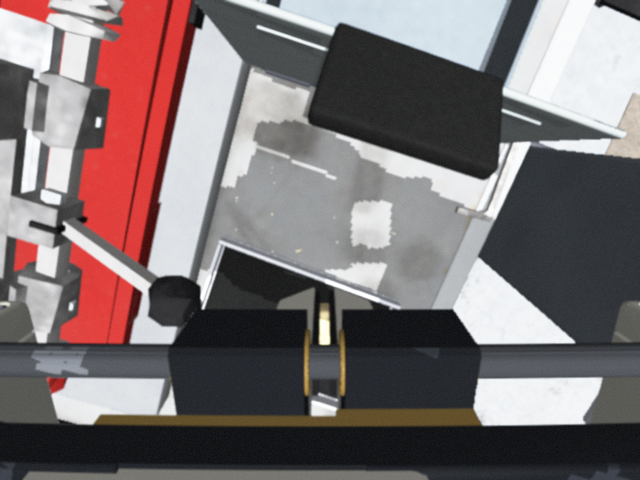

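The tab's end (310-500, 25-178) lies ahead of the closed fingers. Sweeping toward -y.

Emit:
jog_arm(series=[[-1, [0.024, 0.008, -0.003], [0, 0, 0]], [-1, [0.045, 0.015, -0.003], [0, 0, 0]], [-1, [0.06, 0.02, -0.003], [0, 0, 0]], [-1, [0.075, 0.025, -0.003], [0, 0, 0]], [-1, [0.09, 0.03, -0.003], [0, 0, 0]], [-1, [0.105, 0.035, -0.003], [0, 0, 0]], [-1, [0.12, 0.04, -0.003], [0, 0, 0]], [-1, [0.135, 0.045, -0.003], [0, 0, 0]], [-1, [0.15, 0.05, -0.003], [0, 0, 0]], [-1, [0.16, 0.053, -0.003], [0, 0, 0]]])

```text
time: 24.0
tool_pos: [0.4695, -0.1253, 0.1391]
tool_rot: [-3.136, -0.003, -1.251]
contact_force: [0.1, 0.1, 0.1]
opening: 0.0006
```

```bash
python3 look.py 19 wrist
```

```text
24.0 [ 0.4695 -0.1253  0.1391] [-3.136e+00 -3.000e-03 -1.251e+00] [0.1 0.1 0.1] 0.0006490166495048354 [-0.42  0.36  1.76  0.    1.01  2.4 ]
```

View pics/wrist19.png

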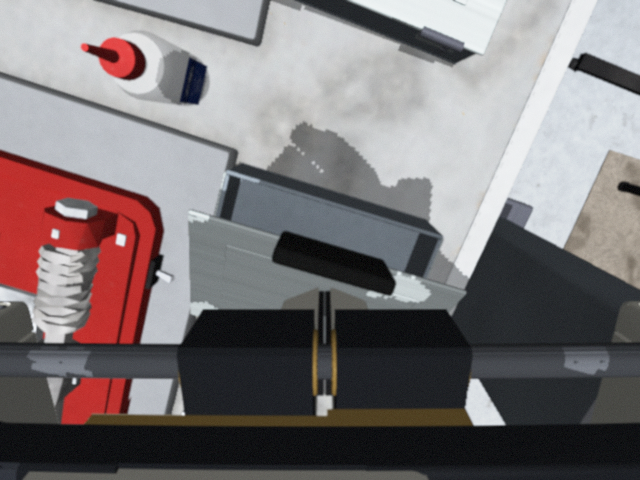

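The lid is well down, with the tab at (335,262) and the finger behind it. I'll push a little further and watch it sink.

Emit:
jog_arm(series=[[-1, [0.012, 0.004, 0.003], [0, 0, 0]], [-1, [0.024, 0.008, 0.006], [0, 0, 0]], [-1, [0.036, 0.012, 0.009], [0, 0, 0]], [-1, [0.036, 0.012, 0.009], [0, 0, 0]], [-1, [0.036, 0.012, 0.009], [0, 0, 0]]])

```text
time: 24.47
tool_pos: [0.4678, -0.1621, 0.1271]
tool_rot: [-3.14, 0.001, -1.252]
contact_force: [0.4, 0.3, 1.3]
opening: 0.0007
```

```bash
python3 look.py 20 wrist
```

```text
24.4667 [ 0.4678 -0.1621  0.1271] [-3.140e+00  1.000e-03 -1.252e+00] [0.4 0.3 1.3] 0.0007269513434057311 [-0.49  0.4   1.75  0.    1.    2.33]
```

View pics/wrist20.png

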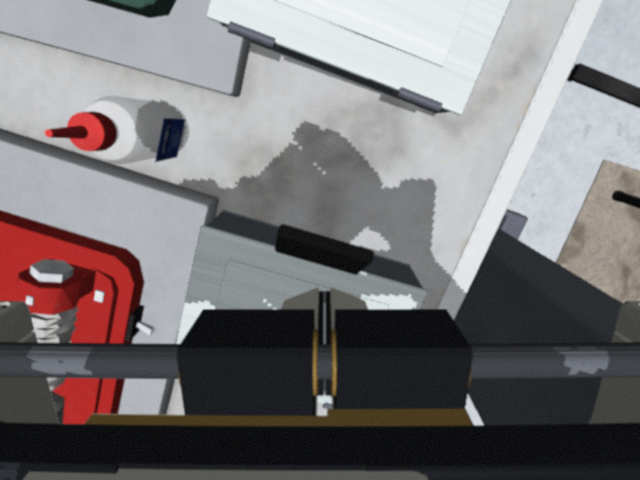

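Lid B looks down on its rim. I'll withdraw up and back, then check with the fixed cameras.

Emit:
jog_arm(series=[[-1, [0, 0, -0.04], [0, 0, 0]], [-1, [0, 0, -0.08], [0, 0, 0]], [-1, [0, 0, -0.12], [0, 0, 0]], [-1, [0.03, 0.04, -0.16], [0, 0, 0]], [-1, [0.06, 0.07, -0.18], [0, 0, 0]], [-1, [0.09, 0.1, -0.18], [0, 0, 0]], [-1, [0.12, 0.13, -0.18], [0, 0, 0]], [-1, [0.15, 0.15, -0.18], [0, 0, 0]], [-1, [0.18, 0.15, -0.18], [0, 0, 0]], [-1, [0.21, 0.15, -0.18], [0, 0, 0]], [-1, [0.24, 0.15, -0.18], [0, 0, 0]], [-1, [0.24, 0.15, -0.18], [0, 0, 0]]])

```text
time: 25.52
tool_pos: [0.4012, -0.4407, 0.305]
tool_rot: [-3.14, 0.001, -1.253]
contact_force: [-0.4, 1.3, -0.4]
opening: 0.0007
```

```bash
python3 look.py 21 scene top; python3 - <<'E'
from h import *
from lock import *
c=dict(np.load("scene21.npz")); im=c["img"].copy()
for n in TUBS:
    o,X,Y=frame(n)
    P=[o+sx*.0535*X+sy*.0765*Y+.051*Z for sx,sy in [(-1,-1),(1,-1),(1,1),(-1,1)]]
    cv2.polylines(im,[proj(c,P).round().astype(np.int32)],1,(255,0,0),1)
cv2.imwrite("pics/s21.png",cv2.resize(im[160:370,150:450,::-1],None,fx=2.6,fy=2.6,interpolation=cv2.INTER_CUBIC))
for f in ("scene","top"):
  c=dict(np.load(f+"21.npz"));v,u=np.mgrid[0:480,0:640];o,d=rays(c,np.c_[u.ravel(),v.ravel()]);rz=c["range_z"].ravel();P=o+d*rz[:,None]
  for n in TUBS:
    o,X,Y=frame(n);q=P-o;a=q@X;b=q@Y
    for lo,hi in((-.05,-.03),(.03,.05)):
        k=(a>lo)&(a<hi)&(abs(b)<.06)&(rz>0)&(P[:,2]<.3); print(f,n,lo,k.sum(),np.median(P[k,2]).round(4) if k.sum() else None)
t=np.load("top21.npz")["img"];cv2.imwrite("pics/t21.png",cv2.resize(t[190:310,140:500,::-1],None,fx=2.2,fy=2.2,interpolation=cv2.INTER_CUBIC))
E
```

```text
25.5667 [ 0.401  -0.4382  0.3053] [-3.140e+00  3.000e-03 -1.252e+00] [ 0.3  0.8 -0.7] 0.0005715919825795885 [-0.96  0.43  1.17  0.    1.54  1.86]
scene A -0.05 482 0.0503
scene A 0.03 701 0.05
scene B -0.05 358 0.0504
scene B 0.03 442 0.0502
scene C -0.05 68 -0.9315
scene C 0.03 226 0.0031
top A -0.05 414 0.0532
top A 0.03 409 0.053
top B -0.05 413 0.0529
top B 0.03 397 0.0529
top C -0.05 394 0.053
top C 0.03 402 0.0531
```

View pics/s21.png

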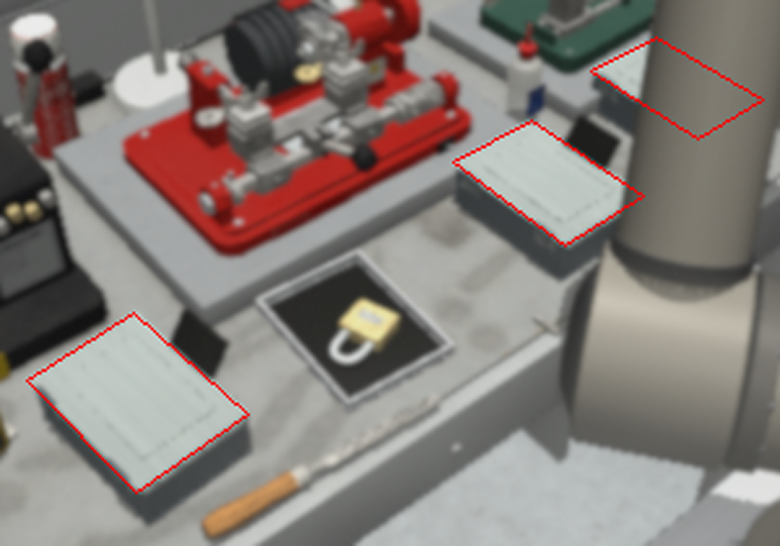

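View pics/t21.png

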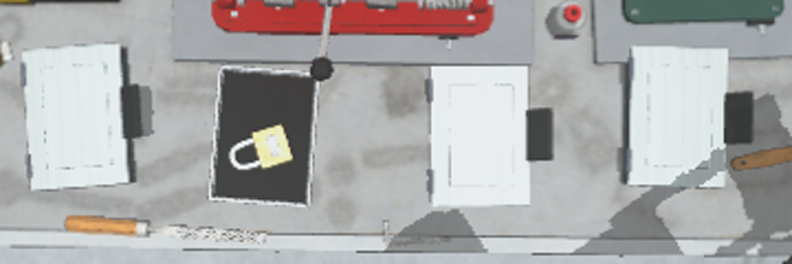

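All three lids lie flat at rim height and match their original outlines. The padlock is flat and fully inside the tray, and the arm is clear, so I'm handing in.

```bash
python3 -c "
from cell import job
print(job.hand_in())"
```

```text
the job is handed in; nothing more can be done
None
```

The padlock is lying flat in the tray, all three lids are shut, and the job was handed in at about 25.6 s of the 72 s.

- **What I did:** I opened the right-hand tub first (tape roll) and shut it, then the left-hand tub (lock cylinder) and shut it. The middle tub held the padlock. I gripped it across the body, lowered it until it touched the mat and released it. Then I pushed the middle lid over with closed fingers and let it sink shut.
- **Last checks:** Top-camera depth puts all three lids flat and level, each about 53 mm up at both the tab and hinge ends. The scene camera agrees for the left and middle tubs. The padlock is wholly inside the tray, and the arm was clear with about 0 N on the wrist.
- **Not confirmed:** The arm hid the right-hand tub from the scene camera at the end, so its depth reading there was unusable. That lid rests on the top view alone. I didn't reopen the other two tubs; their contents weren't touched. The 53 mm readings are 2 mm over the nominal 51 mm, within the camera calibration.

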